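# Change the rub collar under a cutter head

### The arm

A 6-joint arm with a two-finger parallel gripper is mounted at the origin on the work surface; the furniture and walls round the work are solid. World frame = base frame: x ahead of the robot, y to its left, z up, the work surface at z = 0. Lengths are in m, angles in rad, forces in N, time in s.
With the tool pointing down it reaches from about 0.3 to 0.95 m from the base axis. Payload 3.1 kg.
Tool frame: the origin (TCP) lies midway between the tips of the shut fingers; the grasp point (between the pads) lies manip.grip_depth behind it (manip.grip_depth is the distance from the TCP to the grasp point, in m); z points along the fingers, y is the line along which they close (so a half turn about z gives the same grasp; the last joint's range is limited). The gripper opens to 85 mm and grips with 20 to 120 N. Pads are 22 mm wide; open, the fingers measure 114 mm over their backs; the gripper's body (76 mm by 85 mm) begins 54 mm behind the grasp point. The pads swing forward as they close: fully open they stand 13 mm farther back than shut.
Start: joints at [1.031, 0.308, 1.634, -0, 1.2, -0.07], TCP at [0.283, 0.557, 0.231] pointing down, gripper open.
Joint ranges: [-3.06, 3.06], [-0.79, 1.96], [0.05, 2.63], [-1.19, 4.34], [0.05, 2.64], [-2.94, 2.94]. Speed limits (rad/s): [2.79, 2.79, 3.14, 3.14, 3.14, 3.14].

### API

Orientations are given as a unit quaternion [x, y, z, w].
In Python, from workcell import manip gives the robot as it stands. The module is installed in compiled form; this text tells all that it offers.
- The arm moves only by the shell command python3 -m creep 'ROWS'. ROWS is JSON, a list of rows, each an object of numbers: "tx", "ty", "tz": the shift along the tool's x, y, z as a fraction of full scale; "rx", "ry", "rz": the turn, a rotation vector about the tool's x, y, z as a fraction of full scale; "jaw": the opening, from 0 (shut) to 1 (fully open). In form: [{"tx": .., "ty": .., "tz": .., "rx": .., "ry": .., "rz": .., "jaw": ..}, ...]. A call has 1 to 10 rows; each row is the pose to reach, as a shift and turn from the pose commanded when the call began, along the tool's axes at that moment; what a row does not reach only later rows make up. Full scale, the value 1, is 0.2 m for a shift and 30 degrees for a turn. A row lasts 1/8 s, in which the tool goes at most 62.5 mm and 10.7 degrees, less where a joint would pass 70% of its speed; a pose out of reach is approached as far as the arm can. A call with a number of a shift or a turn outside -1 to 1 is refused whole. A call with a gripper value outside its range is refused whole. The fingers move at their own pace and stop on an object; the grip force is fixed at half the most. Time passes only in rows, so rows that repeat a pose let the fingers close. It gives the time, the measured TCP pose, the force, the opening and the grip force at its end, in the units of the state.
- manip.get_obs(): the state, without advancing time (a new reading comes with each control period).
- manip.snapshot(name): name is "scene" or "top"; returns (picture, depth): 480x640x3 uint8, red, green, blue; 480x640 float32, m along the optical axis (not along the pixel's ray), 0 where there is no reading.
- manip.camera_info(name): a dict with "fx", "fy", "cx", "cy" (pixels), "xyz" and "orientation" of the camera in the world. Camera axes: x right, y down, z forward; pixel columns grow to the right and rows downward; lengths in m; the calibration is good to about 2 mm. A picture is of the moment at which its call begins. camera_info takes no time and is no camera call.
- manip.job_done(): hands the job in; it is judged then, once.
The state is a dict: "t": time; "joints": joint angles; "qd": joint speeds; "joint_efforts": joint torques, N m; "tcp_pos": TCP position; "ee_rot": TCP orientation; "wrist_force": force on the tool from outside, world axes, zero at the start; "wrist_torque": the same for the moment, N m; "width": opening from 0.0 (shut) to 1.0 (fully open); "grasp_force": force on a finger pad.
Only numpy, scipy, OpenCV 4.12 (cv2) and the standard library are available. Lean on these libraries where they do the work, as an engineer would, in place of code of your own. Each camera call takes 0.05 s, during which the arm holds its last target. There are 200 camera calls.

### The job

On the setting stand, take the shaft collar and then the cutter head off the spindle and park both upright on the rubber mat (never set the cutter head on the bare iron), so that the large rub collar under them can come out. Fit the smallest rub collar from the rack on the spindle in its place, store the large one on the peg this frees, and leave the middle-sized collar where it is. Then put the cutter head and, on top of it, the shaft collar back on the spindle, everything seated flat and let go.

Things in the scene. Friction and masses are not known exactly. Their poses are not given: they have to be found in the camera images.
- stand: setting stand, fixed: round green foot 104 mm across, upright steel spindle in its centre. Origin: centre of the underside, on the spindle axis, z up. Shoulder (40 mm across) top at z = 24 mm: the lowest ring rests on it. Spindle 16 mm in diameter, up to z = 75 mm, last 7 mm tapered to a 7 mm nose. At the start it carries, from below: large rub collar, cutter head, shaft collar
- rack: storage rack, fixed: plywood board 215 x 88 x 18 mm (x, y, z) with two upright wooden pegs 16 mm in diameter and 28 mm high with tapered noses, on its long middle line (its x axis) at x = -52 and +52 mm. Origin: centre of the underside. Each peg carries one rub collar at the start
- peg_near (a point): foot of one peg of the rack, on the peg axis at the top of the board (where a stored collar's origin lies); at x = -52 mm of the rack
- peg_far (a point): foot of the other peg of the rack, likewise; at x = +52 mm of the rack
- mat: black ribbed rubber mat, fixed, 230 x 120 x 6 mm (x, y, z), empty at the start: the parking place. Origin: centre of the underside, long side along its x axis
- large_collar: large rub collar (looks like a ball bearing): steel ring 64 mm outside, 22 mm bore, 16 mm thick, 0.2 kg. Origin: centre of the underside, z along the bore. At the start lowest on the stand's spindle
- medium_collar: medium rub collar: same make, 55 mm outside, 22 mm bore, 16 mm thick. Origin: centre of the underside. Stands on one peg of the rack and stays there
- small_collar: small rub collar: same make, 46 mm outside, 22 mm bore, 16 mm thick, 0.1 kg. Origin: centre of the underside. At the start on the other peg of the rack
- cutter_head: cutter head: aluminium ring 42 mm outside with small square steel inserts round its rim, 22 mm bore, 24 mm high, 0.16 kg; may be gripped across the rim anywhere. Origin: centre of the underside. At the start on the spindle, on the large rub collar
- shaft_collar: shaft collar: plain steel ring with a brass screw in its side, 34 mm outside, 22 mm bore, 16 mm high, 0.06 kg, slides freely. Origin: centre of the underside. At the start on the spindle, on the cutter head

How it is judged:
On the way, in this order (a step that is already met when the one before it is completed fails the run):
1. the shaft collar and the cutter head are both parked upright on the mat (x of shaft_collar in the frame of mat between -0.115 and 0.115 m and y of shaft_collar in the frame of mat between -0.06 and 0.06 m and z of each of shaft_collar, cutter_head in the frame of mat below 0.01 m and angle between each of shaft_collar, cutter_head's own z axis and vertical below 0.15 rad and x of cutter_head in the frame of mat between -0.115 and 0.115 m and y of cutter_head in the frame of mat between -0.06 and 0.06 m), for 0.2 s.
2. the small rub collar sits on the shoulder of the spindle (horizontal distance between small_collar and stand below 0.006 m and z of small_collar in the frame of stand below 0.028 m and angle between small_collar's own z axis and vertical below 0.1 rad), for 0.2 s.
At the end, for the whole second after the job is handed in: On the spindle from below: small rub collar, cutter head, shaft collar, level, within 6 mm of the axis and 3 mm of seated height; large collar flat on the peg the small one left, medium still on its own, origins within 7 mm of the pegs' feet; all at rest (horizontal distance between each of small_collar, cutter_head, shaft_collar and stand below 0.006 m and z of small_collar in the frame of stand below 0.027 m and angle between each of small_collar, cutter_head, shaft_collar, large_collar, medium_collar's own z axis and vertical below 0.08 rad and z of cutter_head in the frame of stand between 0.037 and 0.043 m and z of shaft_collar in the frame of stand between 0.061 and 0.067 m and (distance between large_collar and peg_near below 0.007 m or distance between large_collar and peg_far below 0.007 m) and (distance between medium_collar and peg_near below 0.007 m or distance between medium_collar and peg_far below 0.007 m) and linear speed of each of small_collar, cutter_head, shaft_collar, large_collar below 0.02 m/s); the robot touches nothing.
It fails at once if the cutter head is set on the bare iron table (height (world z) of cutter_head below 0.003 m).
It fails at once if the medium rub collar is taken from its peg (distance of medium_collar from where it was at the start of the episode above 0.025 m).
It also fails if it takes over 112 s, if anything falls off the work surface, if the arm or the gripper's body presses on something with over 40 N, if the wrist force passes 120 N, or if a joint passes its speed limit or range.

## Working session

There is one attempt and no reset: what is moved stays moved. The work goes in short steps, Python scripts to look and compute and a shell command to move; the robot and the scene stay as the last step left them, time stands still between calls to the robot, and variables do not carry over. Pictures are saved under pics/ and viewed, at most 17 in all, crops included, and the job is handed in when it is done.

```bash
mkdir -p pics; python3 - <<'E'
from workcell import manip
import cv2,numpy as np
o=manip.get_obs();print(o, manip.grip_depth)
for n in("scene","top"):
    p,d=manip.snapshot(n);np.savez(n+"0.npz",p=p,d=d);cv2.imwrite(f"pics/{n}0.png",p[:,:,::-1]);print(manip.camera_info(n))
E
```

```text
{'t': 0.0, 'joints': array([ 1.03132599e+00,  3.09045993e-01,  1.63518590e+00,  1.75214688e-05,
        1.19968706e+00, -6.97358944e-02]), 'qd': array([ 0.00020062, -0.00050663, -0.00042465,  0.0007435 ,  0.00024997,
       -0.00118538]), 'joint_efforts': array([ 6.05521345e-04, -4.15241146e+01, -2.76669645e+01,  1.97801783e-04,
        1.01462789e-02, -1.65299531e-05]), 'tcp_pos': array([0.28252361, 0.55658024, 0.23002185]), 'ee_rot': array([ 2.32716794e-01,  9.72543850e-01, -1.10715730e-03, -3.56630372e-04]), 'wrist_force': array([-0.27246332,  1.30048144, -0.00168911]), 'wrist_torque': array([-0.05636274,  0.04326456, -0.04335923]), 'grasp_force': 0.0, 'width': 0.9987786752414426} 0.0187
{'fx': 441.20028963308033, 'fy': 441.20028963308033, 'cx': 312.64219064676774, 'cy': 237.06585552056896, 'xyz': array([-0.00391809, -0.60495328,  0.48064944]), 'orientation': array([ 0.80138322, -0.30416241,  0.18923087, -0.47902175])}
{'fx': 553.3648888922803, 'fy': 553.3648888922803, 'cx': 323.57135582620333, 'cy': 236.82046909844894, 'xyz': array([ 0.41608068, -0.05287007,  1.01931615]), 'orientation': array([ 0.71300303, -0.69978527,  0.03074333, -0.03133858])}
```

View pics/top0.png

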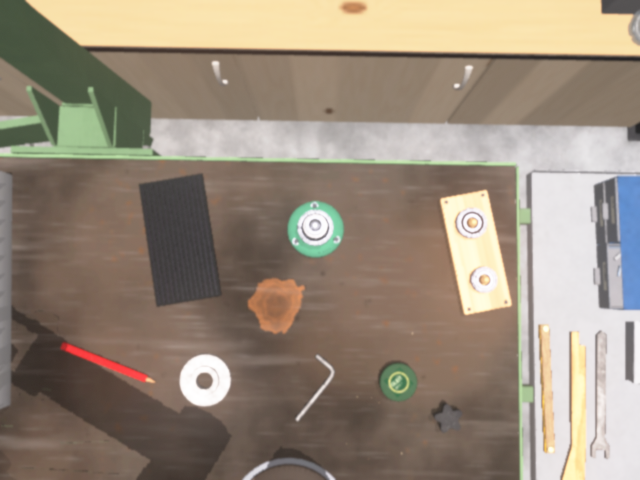

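View pics/scene0.png

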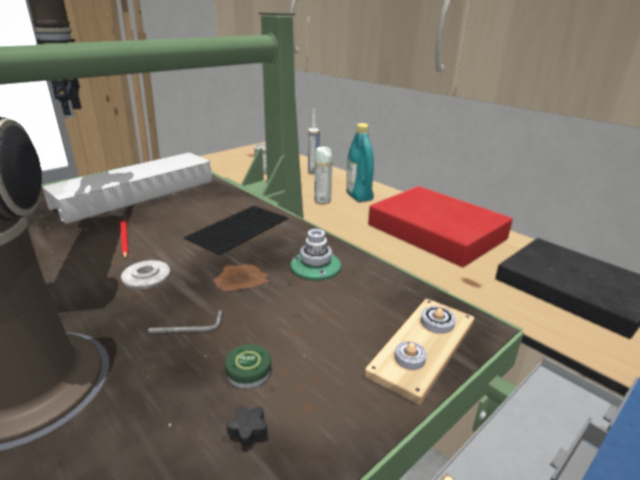

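The top view has the stand at about (316,228), the mat at (180,240), and the rack at (476,252), with the larger collar at (472,223) and the small one at (484,280). A green gantry post stands at about (90,130), beyond the mat. The scene view agrees. I'll measure these next.

```bash
cat > h.py <<'E'
from workcell import manip
import cv2,numpy as np
from scipy.spatial.transform import Rotation as R
def ray(n,u,v,z):
    c=manip.camera_info(n);d=R.from_quat(c["orientation"]).apply([(u-c["cx"])/c["fx"],(v-c["cy"])/c["fy"],1])
    return c["xyz"]+d*(z-c["xyz"][2])/d[2]
def cloud(n,d):
    c=manip.camera_info(n);v,u=np.mgrid[:480,:640]
    P=np.stack([(u-c["cx"])/c["fx"]*d,(v-c["cy"])/c["fy"]*d,d],-1)
    return R.from_quat(c["orientation"]).apply(P.reshape(-1,3)).reshape(480,640,3)+c["xyz"]
def crop(p,u,v,r,k,name):
    cv2.imwrite("pics/"+name,cv2.resize(p[v-r:v+r,u-r:u+r,::-1],None,fx=k,fy=k,interpolation=cv2.INTER_CUBIC))
E
python3 - <<'E'
from h import *
t=np.load("top0.npz");s=np.load("scene0.npz")
T=cloud("top",t["d"]);S=cloud("scene",s["d"])
np.set_printoptions(precision=4,suppress=True)
for q in [(316,228),(316,218),(300,245),(180,240),(472,223),(484,280),(484,271),(500,295),(100,150),(80,125),(130,120),(40,80),(10,20),(5,270),(20,130)]: print("top",q,T[q[1],q[0]])
for q in [(20,65),(150,52),(260,48),(285,100),(280,180),(440,100),(130,185),(60,60)]: print("scene",q,S[q[1],q[0]])
hsv=cv2.cvtColor(t["p"],cv2.COLOR_RGB2HSV)
def cen(m,box):
    z=np.zeros_like(m);x0,y0,x1,y1=box;z[y0:y1,x0:x1]=m[y0:y1,x0:x1]
    c=max(cv2.findContours(z,0,2)[0],key=cv2.contourArea);return c
c=cen(((hsv[...,0]>65)&(hsv[...,0]<95)&(hsv[...,1]>100)).astype('u1')*255,(270,190,360,270))
e=cv2.fitEllipse(cv2.convexHull(c));print("foot",e,ray("top",*e[0],0.008))
c=cen((t["p"].max(2)<45).astype('u1')*255,(130,165,230,315));r=cv2.minAreaRect(c);print("mat",r,ray("top",*r[0],.006),[ray("top",*b,.006)[:2] for b in cv2.boxPoints(r)])
c=cen(((hsv[...,1]>60)&(hsv[...,2]>150)).astype('u1')*255,(430,180,516,320));r=cv2.minAreaRect(cv2.convexHull(c));print("rack",r,ray("top",*r[0],.018))
b=cv2.boxPoints(r);W=[ray("top",*x,.018)[:2] for x in b];print(W)
p=t["p"]
a=[cv2.resize(p[v-40:v+40,u-40:u+40,::-1],None,fx=5,fy=5,interpolation=2) for u,v in((316,228),(477,250))]
cv2.imwrite("pics/c0.png",np.hstack(a))
E
```

```text
top (316, 228) [ 0.5146 -0.038   0.0704]
top (316, 218) [ 0.5311 -0.0377  0.0778]
top (300, 245) [ 0.489  -0.0084  0.0116]
top (180, 240) [0.4943 0.2119 0.0083]
top (472, 223) [ 0.5314 -0.3138  0.0445]
top (484, 280) [ 0.431  -0.3342  0.0451]
top (484, 271) [ 0.4472 -0.338   0.0322]
top (500, 295) [ 0.4051 -0.3712  0.0163]
top (100, 150) [ 0.6621  0.3723 -0.003 ]
top (80, 125) [ 0.7119  0.4167 -0.0118]
top (130, 120) [ 0.7453  0.3486 -0.0852]
top (40, 80) [0.7519 0.4311 0.1141]
top (10, 20) [0.7555 0.3651 0.3208]
top (5, 270) [0.4333 0.5231 0.0182]
top (20, 130) [ 0.7208  0.5728 -0.087 ]
scene (20, 65) [0.1705 0.3698 0.3757]
scene (150, 52) [0.4145 0.3719 0.3842]
scene (260, 48) [0.7009 0.374  0.3783]
scene (285, 100) [0.7674 0.3605 0.2457]
scene (280, 180) [0.7364 0.3512 0.0255]
scene (440, 100) [1.5064 0.3472 0.1604]
scene (130, 185) [0.3688 0.5157 0.0536]
scene (60, 60) [0.2378 0.3709 0.3797]
foot ((326.4742736816406, 246.61398315429688), (3.4566774368286133, 12.814855575561523), 72.8462142944336) [ 0.4872 -0.0568  0.008 ]Traceback (most recent call last):
  File "<stdin>", line 13, in <module>
  File "<stdin>", line 10, in cen
ValueError: max() iterable argument is empty
```

```bash
python3 - <<'E'
from h import *
t=np.load("top0.npz");s=np.load("scene0.npz")
S=cloud("scene",s["d"])
np.set_printoptions(precision=4,suppress=True)
for u in (5,100,250): print("beam",u,[S[v,u] for v in range(30,86,6)])
p=t["p"];hsv=cv2.cvtColor(p,cv2.COLOR_RGB2HSV)
for q in [(296,240),(180,240),(140,240),(500,295),(450,270)]: print(q,p[q[1],q[0]],hsv[q[1],q[0]])
a=[cv2.resize(p[v-40:v+40,u-40:u+40,::-1],None,fx=5,fy=5,interpolation=2) for u,v in((316,228),(477,230))]
a+= [cv2.resize(s["p"][v-40:v+40,u-40:u+40,::-1],None,fx=5,fy=5,interpolation=2) for u,v in((316,250),(430,330))]
cv2.imwrite("pics/c0.png",cv2.resize(np.vstack([np.hstack(a[:2]),np.hstack(a[2:])]),(600,600)))
E
```

```text
beam 5 [array([0.8243, 4.235 , 0.2421]), array([0.815 , 4.2544, 0.1947]), array([0.7975, 4.2261, 0.1498]), array([0.159 , 0.3931, 0.4026]), array([0.1541, 0.3792, 0.3941]), array([0.1506, 0.3739, 0.3849]), array([0.1484, 0.3765, 0.3749]), array([0.1451, 0.3723, 0.3656]), array([0.1438, 0.3816, 0.3545]), array([0.1421, 0.3889, 0.3435])]
beam 100 [array([1.3788, 3.5492, 0.2594]), array([1.3621, 3.5269, 0.216 ]), array([0.3284, 0.4072, 0.4048]), array([0.3178, 0.3818, 0.3959]), array([0.3128, 0.3735, 0.3858]), array([0.311 , 0.3746, 0.3747]), array([0.3076, 0.3714, 0.3641]), array([0.3083, 0.3808, 0.3518]), array([ 1.3092,  3.5724, -0.1133]), array([ 1.292 ,  3.5496, -0.1581])]
beam 250 [array([1.0636, 0.9379, 0.3849]), array([0.6894, 0.3985, 0.4048]), array([0.6751, 0.379 , 0.3928]), array([0.6725, 0.3766, 0.3794]), array([0.6675, 0.3706, 0.3664]), array([0.6728, 0.3796, 0.3515]), array([1.5029, 1.5904, 0.1613]), array([1.4906, 1.5756, 0.132 ]), array([1.509 , 1.6055, 0.095 ]), array([1.5014, 1.5975, 0.0639])]
(296, 240) [147 152 154] [ 99  12 154]
(180, 240) [66 63 64] [170  12  66]
(140, 240) [138 112  96] [ 11  78 138]
(500, 295) [254 241 198] [ 23  56 254]
(450, 270) [151 120  99] [ 12  88 151]
```

View pics/c0.png

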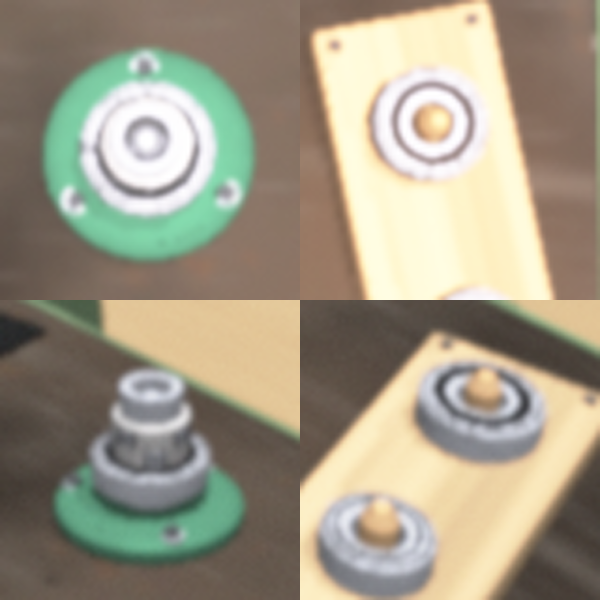

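The crop shows the stack on the green foot, with the foot centre near (315.5,229). The bigger collar is on the far peg and the small one on the near peg. Next I'll fit these more exactly.

```bash
python3 - <<'E'
from h import *
t=np.load("top0.npz");s=np.load("scene0.npz")
np.set_printoptions(precision=4,suppress=True)
def big(m,box,pt=True):
    z=np.zeros(m.shape,'u1');x0,y0,x1,y1=box;z[y0:y1,x0:x1]=m[y0:y1,x0:x1]*255
    return cv2.convexHull(max(cv2.findContours(z,0,1)[0],key=cv2.contourArea))
p=t["p"].astype(int);g=p[...,1]-p[...,0]
c=big(g>25,(270,185,360,275));e=cv2.fitEllipse(c);print("foot",e,ray("top",*e[0],.008))
c=big(p.max(2)<85,(130,165,230,315));r=cv2.minAreaRect(c);print("mat",r,ray("top",*r[0],.006));print(np.array([ray("top",*b,.006)[:2] for b in cv2.boxPoints(r)]))
c=big(p[...,0]>185,(425,175,518,320));r=cv2.minAreaRect(c);print("rack",r,ray("top",*r[0],.018));W=np.array([ray("top",*b,.018)[:2] for b in cv2.boxPoints(r)]);print(W)
w=W;L=[w[1]-w[0],w[2]-w[1]];l=max(L,key=np.linalg.norm);l=l/np.linalg.norm(l);C=w.mean(0);print("pegs",C+.052*l,C-.052*l,"ax",l,[np.linalg.norm(x) for x in L])
# peg tips
sat=cv2.cvtColor(t["p"],cv2.COLOR_RGB2HSV)[...,1]
for b in((464,214,482,232),(475,271,494,290)):
    m=(p[...,0]-p[...,2]>70)&(p[...,0]<250);z=np.zeros(m.shape,bool);z[b[1]:b[3],b[0]:b[2]]=m[b[1]:b[3],b[0]:b[2]];v,u=np.nonzero(z);print("pegtip",u.mean(),v.mean(),len(u),ray("top",u.mean(),v.mean(),.043))
# scene foot
q=s["p"].astype(int);c=big(q[...,1]-q[...,0]>25,(280,230,350,285));e=cv2.fitEllipse(c);print("foot scene",e,ray("scene",*e[0],.008))
gr=cv2.cvtColor(t["p"],cv2.COLOR_RGB2GRAY);G=cv2.resize(gr,None,fx=4,fy=4,interpolation=2)
for nm,b,z in(("sc",(296,206,336,246),.08),("med",(450,200,494,246),.034),("small",(462,258,508,304),.034)):
    x0,y0,x1,y1=[4*k for k in b];h=cv2.HoughCircles(G[y0:y1,x0:x1],cv2.HOUGH_GRADIENT_ALT,1,10,param1=150,param2=.6,minRadius=15,maxRadius=80)
    if h is not None:
        for a in h[0]: print(nm,(a[0]+x0-1.5)/4,(a[1]+y0-1.5)/4,a[2]/4,ray("top",(a[0]+x0-1.5)/4,(a[1]+y0-1.5)/4,z))
E
```

```text
foot ((315.1088562011719, 228.85757446289062), (56.065670013427734, 56.23832702636719), 75.5816650390625) [ 0.5195 -0.0354  0.008 ]
mat ((180.00942993164062, 239.61720275878906), (122.9338607788086, 65.98249816894531), 81.32682800292969) [0.4952 0.2125 0.006 ]
[[0.5975 0.2944]
 [0.6184 0.1742]
 [0.3947 0.132 ]
 [0.3745 0.2499]]
rack ((475.6048278808594, 251.87271118164062), (120.82514190673828, 50.060546875), 78.11134338378906) [ 0.482  -0.3272  0.018 ]
[[ 0.5796 -0.2602]
 [ 0.6003 -0.3499]
 [ 0.3861 -0.393 ]
 [ 0.3661 -0.3049]]
pegs [ 0.432  -0.3373] [ 0.534  -0.3167] ax [-0.9803 -0.1975] [np.float64(0.09203213611733065), np.float64(0.21847619839334015)]
pegtip 471.59574468085106 222.25531914893617 47 [ 0.5329 -0.3135  0.043 ]
pegtip 483.3829787234043 279.531914893617 47 [ 0.4319 -0.3337  0.043 ]
foot scene ((315.32373046875, 264.8660583496094), (28.613521575927734, 50.489830017089844), 90.82506561279297) [ 0.5182 -0.0413  0.008 ]
sc 314.875 224.875 16.072607 [ 0.519  -0.0361  0.08  ]
sc 314.875 224.875 12.497806 [ 0.519  -0.0361  0.08  ]
sc 314.875 224.875 5.558523 [ 0.519  -0.0361  0.08  ]
med 471.625 222.125 11.0875025 [ 0.5342 -0.3159  0.034 ]
med 471.625 222.125 9.24979 [ 0.5342 -0.3159  0.034 ]
med 471.625 222.125 5.294843 [ 0.5342 -0.3159  0.034 ]
small 483.125 279.375 5.4423165 [ 0.4323 -0.3359  0.034 ]
```

```bash
python3 -m creep '[{"tz":-0.5,"jaw":1},{"tz":-1,"jaw":1},{"tz":-1,"jaw":1},{"tz":-1,"jaw":1},{"tz":-1,"jaw":1},{"tz":-1,"jaw":1}]'
python3 -m creep '[{"tz":-0.25,"rz":-0.3,"jaw":0.65},{"tz":-0.25,"rz":-0.6,"jaw":0.65},{"tz":-0.25,"rz":-0.897,"jaw":0.65},{"tz":-0.25,"rz":-0.897,"jaw":0.65},{"tz":-0.25,"rz":-0.897,"jaw":0.65}]'; python3 -c "
from workcell import manip;print(manip.get_obs())"
```

```text
{'t': 0.1, 'joints': array([ 1.03129697e+00,  3.08918371e-01,  1.63504401e+00, -1.64661279e-05,
        1.19969126e+00, -6.97213805e-02]), 'qd': array([-4.24803469e-04, -2.82365293e-03, -3.85182800e-04, -3.89915828e-04,
        6.95099094e-05, -2.04415380e-05]), 'joint_efforts': array([-5.79026619e-05, -4.16407585e+01, -2.77644664e+01, -2.67901839e-06,
        4.00674311e-03,  3.74345888e-08]), 'tcp_pos': array([0.28259284, 0.55664113, 0.2301689 ]), 'ee_rot': array([ 2.32731987e-01,  9.72540364e-01, -9.85354133e-04, -3.01750791e-04]), 'wrist_force': array([-0.66386051,  0.48371303,  0.37662502]), 'wrist_torque': array([-0.05819813,  0.0451502 , -0.02304679]), 'grasp_force': 0.0, 'width': 0.9992401722880566}invalid input at $[0]: expected keys tx, ty, tz, rx, ry, rz, jaw
invalid input at $[0]: expected keys tx, ty, tz, rx, ry, rz, jaw
```

```bash
python3 -m creep '[{"tx":0,"ty":0,"tz":-0.3,"rx":0,"ry":0,"rz":0,"jaw":1},{"tx":0,"ty":0,"tz":-0.6,"rx":0,"ry":0,"rz":0,"jaw":1},{"tx":0,"ty":0,"tz":-1,"rx":0,"ry":0,"rz":0,"jaw":1},{"tx":0,"ty":0,"tz":-1,"rx":0,"ry":0,"rz":0,"jaw":1},{"tx":0,"ty":0,"tz":-1,"rx":0,"ry":0,"rz":0,"jaw":1}]'
python3 -m creep '[{"tx":0,"ty":0,"tz":-0.25,"rx":0,"ry":0,"rz":-0.3,"jaw":0.65},{"tx":0,"ty":0,"tz":-0.25,"rx":0,"ry":0,"rz":-0.6,"jaw":0.65},{"tx":0,"ty":0,"tz":-0.25,"rx":0,"ry":0,"rz":-0.897,"jaw":0.65},{"tx":0,"ty":0,"tz":-0.25,"rx":0,"ry":0,"rz":-0.897,"jaw":0.65},{"tx":0,"ty":0,"tz":-0.25,"rx":0,"ry":0,"rz":-0.897,"jaw":0.65}]'
```

```text
t: 0.72
tcp_pos: [0.2831, 0.5576, 0.4323]
ee_rot: [0.233, 0.973, 0.001, 0.0]
wrist_force: [-0.1, 0.9, -0.9]
width: 0.996
grasp_force: 0.0
t: 1.35
tcp_pos: [0.2827, 0.5569, 0.4788]
ee_rot: [0.001, 1.0, -0.002, -0.001]
wrist_force: [0.4, 0.4, 0.5]
width: 0.651
grasp_force: 0.0
```

```bash
python3 -m creep '[{"tx":-0.1,"ty":-0.25,"tz":0,"rx":0,"ry":0,"rz":0,"jaw":0.65},{"tx":-0.2,"ty":-0.5,"tz":0,"rx":0,"ry":0,"rz":0,"jaw":0.65},{"tx":-0.3,"ty":-0.75,"tz":0,"rx":0,"ry":0,"rz":0,"jaw":0.65},{"tx":-0.4,"ty":-1,"tz":0,"rx":0,"ry":0,"rz":0,"jaw":0.65},{"tx":-0.4,"ty":-1,"tz":0,"rx":0,"ry":0,"rz":0,"jaw":0.65}]'
python3 -m creep '[{"tx":-0.1,"ty":-0.25,"tz":0,"rx":0,"ry":0,"rz":0,"jaw":0.65},{"tx":-0.2,"ty":-0.5,"tz":0,"rx":0,"ry":0,"rz":0,"jaw":0.65},{"tx":-0.3,"ty":-0.75,"tz":0,"rx":0,"ry":0,"rz":0,"jaw":0.65},{"tx":-0.4,"ty":-1,"tz":0,"rx":0,"ry":0,"rz":0,"jaw":0.65},{"tx":-0.4,"ty":-1,"tz":0,"rx":0,"ry":0,"rz":0,"jaw":0.65}]'
python3 -m creep '[{"tx":-0.1,"ty":-0.25,"tz":0.15,"rx":0,"ry":0,"rz":0,"jaw":0.65},{"tx":-0.2,"ty":-0.5,"tz":0.35,"rx":0,"ry":0,"rz":0,"jaw":0.65},{"tx":-0.3,"ty":-0.75,"tz":0.55,"rx":0,"ry":0,"rz":0,"jaw":0.65},{"tx":-0.38,"ty":-0.965,"tz":0.75,"rx":0,"ry":0,"rz":0,"jaw":0.65},{"tx":-0.38,"ty":-0.965,"tz":1,"rx":0,"ry":0,"rz":0,"jaw":0.65},{"tx":-0.38,"ty":-0.965,"tz":1,"rx":0,"ry":0,"rz":0,"jaw":0.65},{"tx":-0.38,"ty":-0.965,"tz":1,"rx":0,"ry":0,"rz":0,"jaw":0.65}]'
```

```text
t: 1.98
tcp_pos: [0.364, 0.3545, 0.4811]
ee_rot: [0.003, 1.0, -0.0, 0.0]
wrist_force: [-0.1, -0.5, -0.6]
width: 0.65
grasp_force: 0.0
t: 2.6
tcp_pos: [0.4439, 0.1554, 0.4806]
ee_rot: [0.003, 1.0, -0.0, -0.0]
wrist_force: [-0.3, 0.4, 0.9]
width: 0.651
grasp_force: 0.0
t: 3.48
tcp_pos: [0.52, -0.0343, 0.2829]
ee_rot: [-0.001, 1.0, 0.0, 0.001]
wrist_force: [-0.6, 0.2, 1.1]
width: 0.654
grasp_force: 0.0
```

```bash
python3 -m creep '[{"tx":0,"ty":-0.008,"tz":0.25,"rx":0,"ry":0,"rz":0,"jaw":0.65},{"tx":0,"ty":-0.008,"tz":0.5,"rx":0,"ry":0,"rz":0,"jaw":0.65},{"tx":0,"ty":-0.008,"tz":0.75,"rx":0,"ry":0,"rz":0,"jaw":0.65},{"tx":0,"ty":-0.008,"tz":0.9,"rx":0,"ry":0,"rz":0,"jaw":0.65},{"tx":0,"ty":-0.008,"tz":1,"rx":0,"ry":0,"rz":0,"jaw":0.65},{"tx":0,"ty":-0.008,"tz":1,"rx":0,"ry":0,"rz":0,"jaw":0.65}]'
python3 - <<'E'
from h import *
p,d=manip.snapshot("scene");crop(p,316,230,50,6,"s1.png")
o=manip.get_obs();print(o["tcp_pos"])
E
```

```text
t: 4.22
tcp_pos: [0.5204, -0.0363, 0.0825]
ee_rot: [-0.001, 1.0, 0.0, 0.001]
wrist_force: [0.2, -0.7, 0.3]
width: 0.649
grasp_force: 0.0
[ 0.52123296 -0.03663745  0.08344763]
```

View pics/s1.png

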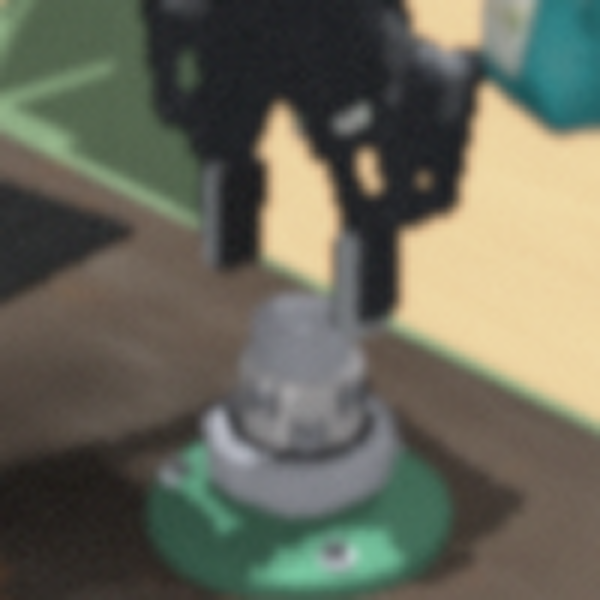

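The open fingers straddle the shaft collar at crop (215–380,250–320), just above its top. I'll descend and grip.

```bash
python3 -m creep '[{"tx":0,"ty":0,"tz":0.075,"rx":0,"ry":0,"rz":0,"jaw":0.65},{"tx":0,"ty":0,"tz":0.075,"rx":0,"ry":0,"rz":0,"jaw":0.65},{"tx":0,"ty":0,"tz":0.075,"rx":0,"ry":0,"rz":0,"jaw":0.2},{"tx":0,"ty":0,"tz":0.075,"rx":0,"ry":0,"rz":0,"jaw":0.2},{"tx":0,"ty":0,"tz":0.075,"rx":0,"ry":0,"rz":0,"jaw":0.2},{"tx":0,"ty":0,"tz":0.075,"rx":0,"ry":0,"rz":0,"jaw":0.2},{"tx":0,"ty":0,"tz":0.075,"rx":0,"ry":0,"rz":0,"jaw":0.2}]'
```

```text
t: 5.15
tcp_pos: [0.5196, -0.0375, 0.0671]
ee_rot: [0.0, 1.0, -0.0, 0.001]
wrist_force: [-1.7, -0.5, 6.2]
width: 0.365
grasp_force: 59.8
```

```bash
python3 -m creep '[{"tx":0,"ty":0,"tz":-0.1,"rx":0,"ry":0,"rz":0,"jaw":0.2},{"tx":0,"ty":0,"tz":-0.3,"rx":0,"ry":0,"rz":0,"jaw":0.2},{"tx":0,"ty":0,"tz":-0.5,"rx":0,"ry":0,"rz":0,"jaw":0.2},{"tx":0.08,"ty":0.25,"tz":-0.5,"rx":0,"ry":0,"rz":0,"jaw":0.2},{"tx":0.16,"ty":0.5,"tz":-0.5,"rx":0,"ry":0,"rz":0,"jaw":0.2},{"tx":0.24,"ty":0.75,"tz":-0.5,"rx":0,"ry":0,"rz":0,"jaw":0.2},{"tx":0.37,"ty":1,"tz":-0.5,"rx":0,"ry":0,"rz":0,"jaw":0.2},{"tx":0.37,"ty":1,"tz":-0.5,"rx":0,"ry":0,"rz":0,"jaw":0.2},{"tx":0.37,"ty":1,"tz":-0.5,"rx":0,"ry":0,"rz":0,"jaw":0.2}]'
python3 -c "
from h import *
p,d=manip.snapshot('scene');crop(p,280,210,70,4,'s2.png')"
```

```text
t: 6.28
tcp_pos: [0.4447, 0.1625, 0.1659]
ee_rot: [-0.001, 1.0, -0.0, -0.0]
wrist_force: [-0.2, -0.2, -0.9]
width: 0.363
grasp_force: 59.6
```

View pics/s2.png

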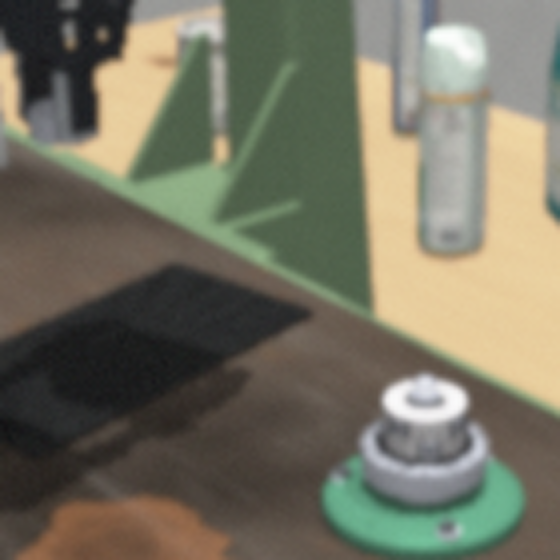

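The shaft collar is off and held at top left, and the cutter head (crop 425,420) is still on the spindle. I'll park the collar.

```bash
python3 -m creep '[{"tx":0,"ty":0.16,"tz":0.2,"rx":0,"ry":0,"rz":0,"jaw":0.2},{"tx":0,"ty":0.16,"tz":0.45,"rx":0,"ry":0,"rz":0,"jaw":0.2},{"tx":0,"ty":0.16,"tz":0.65,"rx":0,"ry":0,"rz":0,"jaw":0.2},{"tx":0,"ty":0.16,"tz":0.73,"rx":0,"ry":0,"rz":0,"jaw":0.2},{"tx":0,"ty":0.16,"tz":0.76,"rx":0,"ry":0,"rz":0,"jaw":0.2},{"tx":0,"ty":0.16,"tz":0.78,"rx":0,"ry":0,"rz":0,"jaw":0.2},{"tx":0,"ty":0.16,"tz":0.78,"rx":0,"ry":0,"rz":0,"jaw":0.2}]'
```

```text
t: 7.2
tcp_pos: [0.4461, 0.1949, 0.0113]
ee_rot: [0.0, 1.0, 0.0, 0.001]
wrist_force: [0.2, 0.5, -0.8]
width: 0.362
grasp_force: 59.7
```

```bash
python3 -m creep '[{"tx":0,"ty":0,"tz":0.007,"rx":0,"ry":0,"rz":0,"jaw":0.2},{"tx":0,"ty":0,"tz":0.007,"rx":0,"ry":0,"rz":0,"jaw":0.2}]'
python3 -m creep '[{"tx":0,"ty":0,"tz":0,"rx":0,"ry":0,"rz":0,"jaw":0.65},{"tx":0,"ty":0,"tz":0,"rx":0,"ry":0,"rz":0,"jaw":0.65},{"tx":0,"ty":0,"tz":0,"rx":0,"ry":0,"rz":0,"jaw":0.65},{"tx":0,"ty":0,"tz":-0.2,"rx":0,"ry":0,"rz":0,"jaw":0.65},{"tx":0,"ty":0,"tz":-0.5,"rx":0,"ry":0,"rz":0,"jaw":0.65},{"tx":0,"ty":-0.3,"tz":-0.7,"rx":0,"ry":0,"rz":0,"jaw":0.65},{"tx":-0.2,"ty":-0.6,"tz":-0.7,"rx":0,"ry":0,"rz":0,"jaw":0.65},{"tx":-0.37,"ty":-0.85,"tz":-0.7,"rx":0,"ry":0,"rz":0,"jaw":0.65},{"tx":-0.37,"ty":-1,"tz":-0.7,"rx":0,"ry":0,"rz":0,"jaw":0.65},{"tx":-0.37,"ty":-1,"tz":-0.7,"rx":0,"ry":0,"rz":0,"jaw":0.65}]'
python3 -c "
from h import *
print(manip.get_obs()['tcp_pos'])
p,d=manip.snapshot('top');np.savez('t3.npz',p=p,d=d);crop(p,240,230,100,4,'t3.png')"
```

```text
t: 7.45
tcp_pos: [0.4453, 0.1949, 0.0094]
ee_rot: [-0.0, 1.0, 0.0, 0.001]
wrist_force: [-0.1, -0.0, -0.3]
width: 0.359
grasp_force: 59.7
t: 8.7
tcp_pos: [0.5196, -0.008, 0.149]
ee_rot: [0.002, 1.0, -0.0, 0.0]
wrist_force: [0.3, 0.4, -0.5]
width: 0.653
grasp_force: 0.0
[ 0.51964172 -0.00801258  0.14901234]
```

View pics/t3.png

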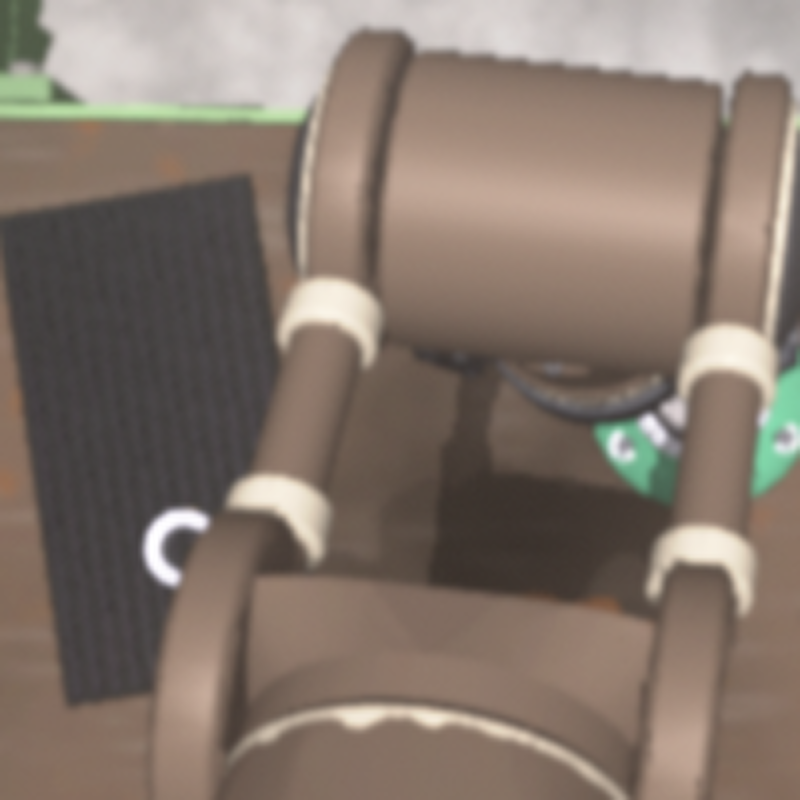

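The shaft collar lies flat on the mat at crop (180,545), partly hidden by the wrist. The cutter head is next.

```bash
python3 -m creep '[{"tx":0,"ty":-0.14,"tz":0,"rx":0,"ry":0,"rz":0,"jaw":0.65},{"tx":0,"ty":-0.14,"tz":0.15,"rx":0,"ry":0,"rz":0,"jaw":0.65},{"tx":0,"ty":-0.14,"tz":0.35,"rx":0,"ry":0,"rz":0,"jaw":0.65},{"tx":0,"ty":-0.14,"tz":0.525,"rx":0,"ry":0,"rz":0,"jaw":0.65},{"tx":0,"ty":-0.14,"tz":0.525,"rx":0,"ry":0,"rz":0,"jaw":0.65},{"tx":0,"ty":-0.14,"tz":0.525,"rx":0,"ry":0,"rz":0,"jaw":0.3},{"tx":0,"ty":-0.14,"tz":0.525,"rx":0,"ry":0,"rz":0,"jaw":0.3},{"tx":0,"ty":-0.14,"tz":0.525,"rx":0,"ry":0,"rz":0,"jaw":0.3},{"tx":0,"ty":-0.14,"tz":0.525,"rx":0,"ry":0,"rz":0,"jaw":0.3},{"tx":0,"ty":-0.14,"tz":0.525,"rx":0,"ry":0,"rz":0,"jaw":0.3}]'
```

```text
t: 10.0
tcp_pos: [0.5183, -0.0348, 0.0448]
ee_rot: [-0.001, 1.0, -0.002, -0.0]
wrist_force: [-2.1, -7.5, -4.8]
width: 0.463
grasp_force: 60.9
```

```bash
python3 -m creep '[{"tx":0,"ty":0,"tz":-0.1,"rx":0,"ry":0,"rz":0,"jaw":0.3},{"tx":0,"ty":0,"tz":-0.3,"rx":0,"ry":0,"rz":0,"jaw":0.3},{"tx":0,"ty":0,"tz":-0.5,"rx":0,"ry":0,"rz":0,"jaw":0.3},{"tx":0,"ty":0.15,"tz":-0.5,"rx":0,"ry":0,"rz":0,"jaw":0.3},{"tx":-0.05,"ty":0.4,"tz":-0.5,"rx":0,"ry":0,"rz":0,"jaw":0.3},{"tx":-0.1,"ty":0.65,"tz":-0.5,"rx":0,"ry":0,"rz":0,"jaw":0.3},{"tx":-0.14,"ty":0.85,"tz":-0.5,"rx":0,"ry":0,"rz":0,"jaw":0.3},{"tx":-0.14,"ty":1,"tz":-0.5,"rx":0,"ry":0,"rz":0,"jaw":0.3},{"tx":-0.14,"ty":1,"tz":-0.5,"rx":0,"ry":0,"rz":0,"jaw":0.3}]'
python3 -m creep '[{"tx":0,"ty":0.2,"tz":0.1,"rx":0,"ry":0,"rz":0,"jaw":0.3},{"tx":0,"ty":0.2,"tz":0.3,"rx":0,"ry":0,"rz":0,"jaw":0.3},{"tx":0,"ty":0.2,"tz":0.5,"rx":0,"ry":0,"rz":0,"jaw":0.3},{"tx":0,"ty":0.2,"tz":0.6,"rx":0,"ry":0,"rz":0,"jaw":0.3},{"tx":0,"ty":0.2,"tz":0.65,"rx":0,"ry":0,"rz":0,"jaw":0.3},{"tx":0,"ty":0.2,"tz":0.65,"rx":0,"ry":0,"rz":0,"jaw":0.3}]'
```

```text
t: 11.12
tcp_pos: [0.5475, 0.1694, 0.1459]
ee_rot: [-0.002, 1.0, 0.001, 0.002]
wrist_force: [0.4, 0.6, -2.0]
width: 0.462
grasp_force: 61.9
t: 11.88
tcp_pos: [0.5475, 0.2064, 0.0143]
ee_rot: [0.0, 1.0, 0.0, 0.0]
wrist_force: [0.5, 0.4, -1.5]
width: 0.465
grasp_force: 61.9
```

```bash
python3 -m creep '[{"tx":0,"ty":0,"tz":0.015,"rx":0,"ry":0,"rz":0,"jaw":0.3},{"tx":0,"ty":0,"tz":0.017,"rx":0,"ry":0,"rz":0,"jaw":0.3},{"tx":0,"ty":0,"tz":0.017,"rx":0,"ry":0,"rz":0,"jaw":0.3}]'
python3 -m creep '[{"tx":0,"ty":0,"tz":0,"rx":0,"ry":0,"rz":0,"jaw":0.8},{"tx":0,"ty":0,"tz":0,"rx":0,"ry":0,"rz":0,"jaw":0.8},{"tx":0,"ty":0,"tz":0,"rx":0,"ry":0,"rz":0,"jaw":0.8},{"tx":0,"ty":0,"tz":-0.2,"rx":0,"ry":0,"rz":0,"jaw":0.8},{"tx":0,"ty":0,"tz":-0.5,"rx":0,"ry":0,"rz":0,"jaw":0.8},{"tx":0,"ty":-0.3,"tz":-0.7,"rx":0,"ry":0,"rz":0,"jaw":1},{"tx":0.06,"ty":-0.6,"tz":-0.7,"rx":0,"ry":0,"rz":0,"jaw":1},{"tx":0.14,"ty":-0.85,"tz":-0.7,"rx":0,"ry":0,"rz":0,"jaw":1},{"tx":0.14,"ty":-1,"tz":-0.7,"rx":0,"ry":0,"rz":0,"jaw":1},{"tx":0.14,"ty":-1,"tz":-0.7,"rx":0,"ry":0,"rz":0,"jaw":1}]'
python3 -m creep '[{"tx":0,"ty":-0.21,"tz":0,"rx":0,"ry":0,"rz":0,"jaw":1},{"tx":0,"ty":-0.21,"tz":0,"rx":0,"ry":0,"rz":0,"jaw":1},{"tx":0,"ty":-0.21,"tz":0,"rx":0,"ry":0,"rz":0,"jaw":1}]'
python3 -c "
from h import *
p,d=manip.snapshot('scene');cv2.imwrite('pics/s4.png',cv2.resize(p[150:300,180:380,::-1],None,fx=4,fy=4))"
```

```text
t: 12.25
tcp_pos: [0.5474, 0.2068, 0.0111]
ee_rot: [0.0, 1.0, 0.0, 0.001]
wrist_force: [0.2, 0.2, -1.9]
width: 0.465
grasp_force: 61.9
t: 13.5
tcp_pos: [0.5189, 0.0048, 0.1508]
ee_rot: [0.002, 1.0, -0.0, 0.0]
wrist_force: [0.5, 0.4, 0.5]
width: 1.0
grasp_force: 0.0
t: 13.88
tcp_pos: [0.519, -0.0343, 0.1504]
ee_rot: [-0.0, 1.0, 0.0, -0.0]
wrist_force: [-0.6, 0.5, 0.0]
width: 0.999
grasp_force: 0.0
```

View pics/s4.png

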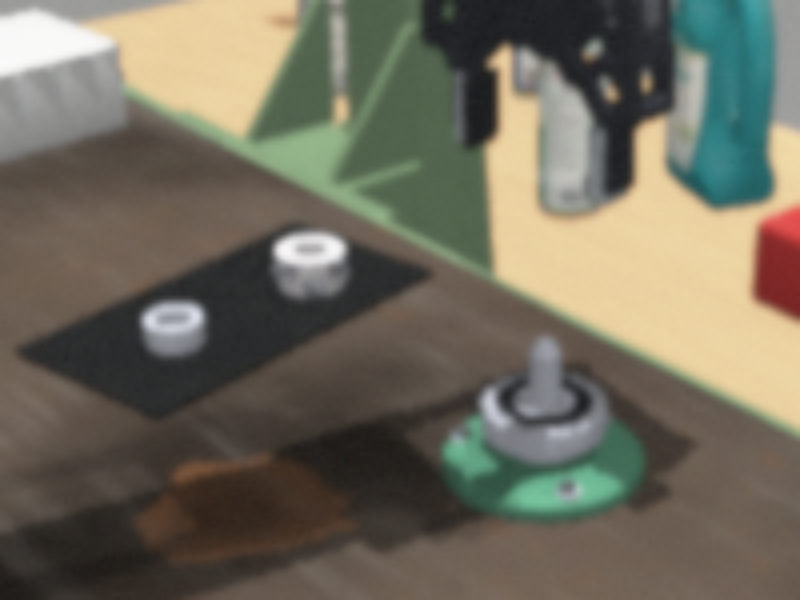

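The shaft collar (175,325) and the cutter head (310,262) both stand upright on the mat. Only the large collar is left on the spindle. I'll lift it and set it on the table between stand and rack.

```bash
python3 -m creep '[{"tx":0,"ty":-0.008,"tz":0.25,"rx":0,"ry":0,"rz":0,"jaw":1},{"tx":0,"ty":-0.008,"tz":0.45,"rx":0,"ry":0,"rz":0,"jaw":1},{"tx":0,"ty":-0.008,"tz":0.645,"rx":0,"ry":0,"rz":0,"jaw":1},{"tx":0,"ty":-0.008,"tz":0.645,"rx":0,"ry":0,"rz":0,"jaw":1},{"tx":0,"ty":-0.008,"tz":0.645,"rx":0,"ry":0,"rz":0,"jaw":0.5},{"tx":0,"ty":-0.008,"tz":0.645,"rx":0,"ry":0,"rz":0,"jaw":0.5},{"tx":0,"ty":-0.008,"tz":0.645,"rx":0,"ry":0,"rz":0,"jaw":0.5},{"tx":0,"ty":-0.008,"tz":0.645,"rx":0,"ry":0,"rz":0,"jaw":0.5},{"tx":0,"ty":-0.008,"tz":0.645,"rx":0,"ry":0,"rz":0,"jaw":0.5}]'
```

```text
t: 15.05
tcp_pos: [0.5212, -0.037, 0.0238]
ee_rot: [0.0, 1.0, -0.0, 0.002]
wrist_force: [-0.2, 0.7, 6.3]
width: 0.71
grasp_force: 66.6
```

```bash
python3 -m creep '[{"tx":0,"ty":0,"tz":-0.1,"rx":0,"ry":0,"rz":0,"jaw":0.5},{"tx":0,"ty":0,"tz":-0.3,"rx":0,"ry":0,"rz":0,"jaw":0.5},{"tx":0,"ty":0,"tz":-0.45,"rx":0,"ry":0,"rz":0,"jaw":0.5},{"tx":0,"ty":-0.15,"tz":-0.45,"rx":0,"ry":0,"rz":0,"jaw":0.5},{"tx":0,"ty":-0.4,"tz":-0.45,"rx":0,"ry":0,"rz":0,"jaw":0.5},{"tx":0,"ty":-0.6,"tz":-0.45,"rx":0,"ry":0,"rz":0,"jaw":0.5},{"tx":0,"ty":-0.73,"tz":-0.3,"rx":0,"ry":0,"rz":0,"jaw":0.5},{"tx":0,"ty":-0.73,"tz":-0.1,"rx":0,"ry":0,"rz":0,"jaw":0.5},{"tx":0,"ty":-0.73,"tz":0.08,"rx":0,"ry":0,"rz":0,"jaw":0.5},{"tx":0,"ty":-0.73,"tz":0.08,"rx":0,"ry":0,"rz":0,"jaw":0.5}]'
```

```text
t: 16.3
tcp_pos: [0.5159, -0.1819, 0.003]
ee_rot: [0.0, 1.0, 0.001, -0.003]
wrist_force: [-0.6, -0.3, -2.1]
width: 0.702
grasp_force: 69.9
```

```bash
python3 -m creep '[{"tx":0,"ty":0,"tz":0.012,"rx":0,"ry":0,"rz":0,"jaw":0.5},{"tx":0,"ty":0,"tz":0.02,"rx":0,"ry":0,"rz":0,"jaw":0.5},{"tx":0,"ty":0,"tz":0.02,"rx":0,"ry":0,"rz":0,"jaw":0.5}]'
```

```text
t: 16.68
tcp_pos: [0.5197, -0.1832, 0.0027]
ee_rot: [-0.0, 1.0, -0.0, 0.001]
wrist_force: [-0.4, -0.2, -2.5]
width: 0.711
grasp_force: 69.9
```

```bash
python3 -m creep '[{"tx":0,"ty":0,"tz":0.01,"rx":0,"ry":0,"rz":0,"jaw":0.5},{"tx":0,"ty":0,"tz":0.01,"rx":0,"ry":0,"rz":0,"jaw":0.5},{"tx":0,"ty":0,"tz":0.01,"rx":0,"ry":0,"rz":0,"jaw":0.5}]'
```

```text
t: 17.05
tcp_pos: [0.5193, -0.1831, -0.0001]
ee_rot: [0.0, 1.0, -0.0, 0.0]
wrist_force: [-1.1, 0.6, -0.1]
width: 0.71
grasp_force: 70.2
```

```bash
python3 -m creep '[{"tx":0,"ty":0,"tz":0,"rx":0,"ry":0,"rz":0,"jaw":1},{"tx":0,"ty":0,"tz":0,"rx":0,"ry":0,"rz":0,"jaw":1},{"tx":0,"ty":0,"tz":-0.15,"rx":0,"ry":0,"rz":0,"jaw":1},{"tx":0,"ty":0,"tz":-0.4,"rx":0,"ry":0,"rz":0,"jaw":1},{"tx":0.1,"ty":-0.2,"tz":-0.6,"rx":0,"ry":0,"rz":0,"jaw":0.8},{"tx":0.25,"ty":-0.45,"tz":-0.6,"rx":0,"ry":0,"rz":0,"jaw":0.8},{"tx":0.437,"ty":-0.7,"tz":-0.6,"rx":0,"ry":0,"rz":0,"jaw":0.8},{"tx":0.437,"ty":-0.765,"tz":-0.6,"rx":0,"ry":0,"rz":0,"jaw":0.8},{"tx":0.437,"ty":-0.765,"tz":-0.6,"rx":0,"ry":0,"rz":0,"jaw":0.8}]'
```

```text
t: 18.18
tcp_pos: [0.4317, -0.3368, 0.1197]
ee_rot: [0.001, 1.0, -0.0, 0.0]
wrist_force: [1.3, 0.8, -0.1]
width: 0.8
grasp_force: 0.0
```

```bash
python3 -c "
from h import *
p,d=manip.snapshot('scene');cv2.imwrite('pics/s5.png',cv2.resize(p[200:400,290:490,::-1],None,fx=3,fy=3))"
```

View pics/s5.png

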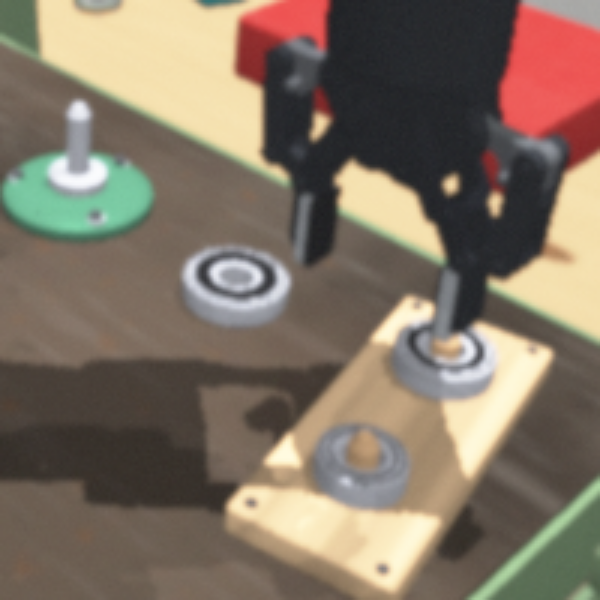

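The large collar lies flat on the table at crop (235,285), the spindle shoulder is bare, and the small collar at (362,465) is below the fingers. I'll grip the small one.

```bash
python3 -m creep '[{"tx":0,"ty":0,"tz":0.2,"rx":0,"ry":0,"rz":0,"jaw":0.8},{"tx":0,"ty":0,"tz":0.4,"rx":0,"ry":0,"rz":0,"jaw":0.8},{"tx":0,"ty":0,"tz":0.495,"rx":0,"ry":0,"rz":0,"jaw":0.8},{"tx":0,"ty":0,"tz":0.495,"rx":0,"ry":0,"rz":0,"jaw":0.8},{"tx":0,"ty":0,"tz":0.495,"rx":0,"ry":0,"rz":0,"jaw":0.3},{"tx":0,"ty":0,"tz":0.495,"rx":0,"ry":0,"rz":0,"jaw":0.3},{"tx":0,"ty":0,"tz":0.495,"rx":0,"ry":0,"rz":0,"jaw":0.3},{"tx":0,"ty":0,"tz":0.495,"rx":0,"ry":0,"rz":0,"jaw":0.3},{"tx":0,"ty":0,"tz":0.495,"rx":0,"ry":0,"rz":0,"jaw":0.3}]'
```

```text
t: 19.35
tcp_pos: [0.4333, -0.3374, 0.0228]
ee_rot: [0.0, 1.0, -0.002, 0.002]
wrist_force: [0.4, 1.0, 5.5]
width: 0.501
grasp_force: 61.5
```

```bash
python3 -m creep '[{"tx":0,"ty":0,"tz":-0.1,"rx":0,"ry":0,"rz":0,"jaw":0.3},{"tx":0,"ty":0,"tz":-0.3,"rx":0,"ry":0,"rz":0,"jaw":0.3},{"tx":0,"ty":0,"tz":-0.55,"rx":0,"ry":0,"rz":0,"jaw":0.3},{"tx":-0.1,"ty":0.25,"tz":-0.55,"rx":0,"ry":0,"rz":0,"jaw":0.3},{"tx":-0.2,"ty":0.5,"tz":-0.55,"rx":0,"ry":0,"rz":0,"jaw":0.3},{"tx":-0.3,"ty":0.75,"tz":-0.55,"rx":0,"ry":0,"rz":0,"jaw":0.3},{"tx":-0.432,"ty":1,"tz":-0.55,"rx":0,"ry":0,"rz":0,"jaw":0.3},{"tx":-0.432,"ty":1,"tz":-0.55,"rx":0,"ry":0,"rz":0,"jaw":0.3}]'
python3 -m creep '[{"tx":0,"ty":0.25,"tz":0,"rx":0,"ry":0,"rz":0,"jaw":0.3},{"tx":0,"ty":0.495,"tz":0,"rx":0,"ry":0,"rz":0,"jaw":0.3},{"tx":0,"ty":0.495,"tz":0,"rx":0,"ry":0,"rz":0,"jaw":0.3},{"tx":0,"ty":0.495,"tz":0,"rx":0,"ry":0,"rz":0,"jaw":0.3}]'
python3 -c "
from h import *
a=[]
for i in range(4):
  p,d=manip.snapshot('scene');a.append(manip.get_obs()['tcp_pos'])
print(np.mean(a,0));crop(p,316,240,50,6,'s6.png')"
```

```text
t: 20.35
tcp_pos: [0.5191, -0.1327, 0.1309]
ee_rot: [-0.003, 1.0, 0.0, 0.001]
wrist_force: [-0.1, -0.6, -1.1]
width: 0.498
grasp_force: 63.1
t: 20.85
tcp_pos: [0.5177, -0.0379, 0.1306]
ee_rot: [0.0, 1.0, -0.0, 0.0]
wrist_force: [-0.5, 0.1, -0.6]
width: 0.501
grasp_force: 63.1
[ 0.51790024 -0.03838595  0.13056553]
```

View pics/s6.png

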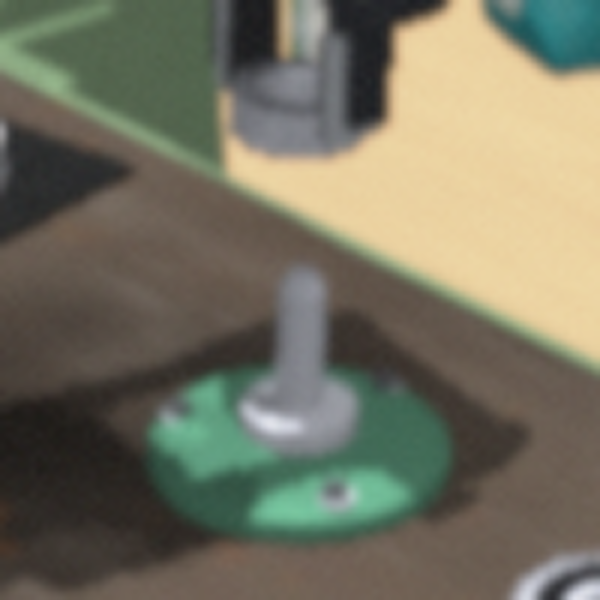

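The small collar is held over the spindle, within about 1–2 mm of the axis (crop 297 against 302). I'll lower it.

```bash
python3 -m creep '[{"tx":-0.004,"ty":0.003,"tz":0.15,"rx":0,"ry":0,"rz":0,"jaw":0.3},{"tx":-0.004,"ty":0.003,"tz":0.25,"rx":0,"ry":0,"rz":0,"jaw":0.3},{"tx":-0.004,"ty":0.003,"tz":0.35,"rx":0,"ry":0,"rz":0,"jaw":0.3},{"tx":-0.004,"ty":0.003,"tz":0.35,"rx":0,"ry":0,"rz":0,"jaw":0.3}]'
python3 -m creep '[{"tx":0,"ty":0,"tz":0.05,"rx":0,"ry":0,"rz":0,"jaw":0.3},{"tx":0,"ty":0,"tz":0.1,"rx":0,"ry":0,"rz":0,"jaw":0.3},{"tx":0,"ty":0,"tz":0.145,"rx":0,"ry":0,"rz":0,"jaw":0.3},{"tx":0,"ty":0,"tz":0.145,"rx":0,"ry":0,"rz":0,"jaw":0.3}]'
```

```text
t: 21.55
tcp_pos: [0.5181, -0.0372, 0.0594]
ee_rot: [0.001, 1.0, 0.0, -0.001]
wrist_force: [-0.0, -0.1, -1.3]
width: 0.503
grasp_force: 63.1
t: 22.05
tcp_pos: [0.5184, -0.0363, 0.0308]
ee_rot: [0.0, 1.0, 0.0, -0.0]
wrist_force: [-0.2, -0.3, -0.2]
width: 0.5
grasp_force: 63.1
```

```bash
python3 -m creep '[{"tx":0,"ty":0,"tz":0.007,"rx":0,"ry":0,"rz":0,"jaw":0.3},{"tx":0,"ty":0,"tz":0.013,"rx":0,"ry":0,"rz":0,"jaw":0.3},{"tx":0,"ty":0,"tz":0.013,"rx":0,"ry":0,"rz":0,"jaw":0.3}]'
```

```text
t: 22.42
tcp_pos: [0.5187, -0.0363, 0.029]
ee_rot: [0.0, 1.0, 0.0, 0.0]
wrist_force: [-0.0, -0.1, -0.9]
width: 0.498
grasp_force: 63.2
```

```bash
python3 -m creep '[{"tx":0,"ty":0,"tz":0.005,"rx":0,"ry":0,"rz":0,"jaw":0.3},{"tx":0,"ty":0,"tz":0.005,"rx":0,"ry":0,"rz":0,"jaw":0.8},{"tx":0,"ty":0,"tz":0.005,"rx":0,"ry":0,"rz":0,"jaw":0.8},{"tx":0,"ty":0,"tz":-0.1,"rx":0,"ry":0,"rz":0,"jaw":1},{"tx":0,"ty":0,"tz":-0.3,"rx":0,"ry":0,"rz":0,"jaw":1},{"tx":0,"ty":-0.1,"tz":-0.5,"rx":0,"ry":0,"rz":0,"jaw":1},{"tx":0,"ty":-0.35,"tz":-0.5,"rx":0,"ry":0,"rz":0,"jaw":1},{"tx":0,"ty":-0.6,"tz":-0.5,"rx":0,"ry":0,"rz":0,"jaw":1},{"tx":0,"ty":-0.735,"tz":-0.5,"rx":0,"ry":0,"rz":0,"jaw":1},{"tx":0,"ty":-0.735,"tz":-0.5,"rx":0,"ry":0,"rz":0,"jaw":1}]'
python3 -c "
from h import *
p,d=manip.snapshot('scene');cv2.imwrite('pics/s7.png',cv2.resize(p[190:340,260:460,::-1],None,fx=3,fy=3));
np.savez('s7.npz',p=p,d=d)
a=[]
for i in range(4): manip.snapshot('scene');a.append(manip.get_obs()['tcp_pos'])
print(np.mean(a,0))"
```

```text
t: 23.68
tcp_pos: [0.5187, -0.1853, 0.129]
ee_rot: [0.002, 1.0, -0.0, 0.0]
wrist_force: [0.6, -0.2, 0.0]
width: 1.0
grasp_force: 0.0
[ 0.51834918 -0.18247252  0.12855974]
```

View pics/s7.png

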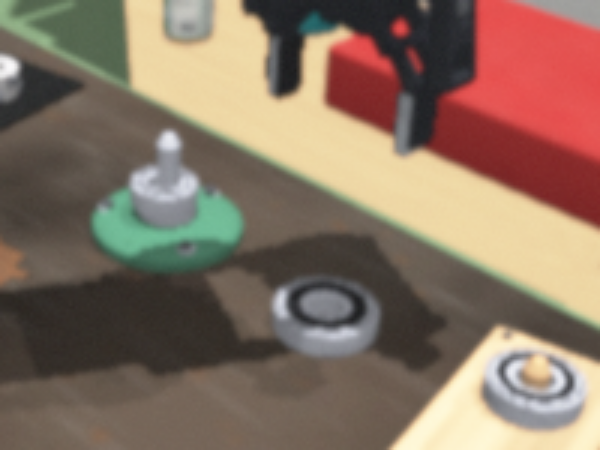

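The small collar sits flat on the shoulder at crop (165,195), and the large one lies at (325,315). I'll grip the large one.

```bash
python3 -m creep '[{"tx":-0.003,"ty":0,"tz":0.25,"rx":0,"ry":0,"rz":0,"jaw":1},{"tx":-0.003,"ty":0,"tz":0.45,"rx":0,"ry":0,"rz":0,"jaw":1},{"tx":-0.003,"ty":0,"tz":0.635,"rx":0,"ry":0,"rz":0,"jaw":1},{"tx":-0.003,"ty":0,"tz":0.635,"rx":0,"ry":0,"rz":0,"jaw":1},{"tx":-0.003,"ty":0,"tz":0.635,"rx":0,"ry":0,"rz":0,"jaw":0.5},{"tx":-0.003,"ty":0,"tz":0.635,"rx":0,"ry":0,"rz":0,"jaw":0.5},{"tx":-0.003,"ty":0,"tz":0.635,"rx":0,"ry":0,"rz":0,"jaw":0.5},{"tx":-0.003,"ty":0,"tz":0.635,"rx":0,"ry":0,"rz":0,"jaw":0.5}]'
python3 -m creep '[{"tx":0,"ty":0,"tz":-0.2,"rx":0,"ry":0,"rz":0,"jaw":0.5},{"tx":0.05,"ty":-0.1,"tz":-0.45,"rx":0,"ry":0,"rz":0,"jaw":0.5},{"tx":0.2,"ty":-0.35,"tz":-0.45,"rx":0,"ry":0,"rz":0,"jaw":0.5},{"tx":0.35,"ty":-0.6,"tz":-0.45,"rx":0,"ry":0,"rz":0,"jaw":0.5},{"tx":0.433,"ty":-0.765,"tz":-0.45,"rx":0,"ry":0,"rz":0,"jaw":0.5},{"tx":0.433,"ty":-0.765,"tz":-0.45,"rx":0,"ry":0,"rz":0,"jaw":0.5},{"tx":0.433,"ty":-0.765,"tz":-0.45,"rx":0,"ry":0,"rz":0,"jaw":0.5}]'
python3 -c "
from h import *
a=[]
for i in range(4): p,d=manip.snapshot('scene');a.append(manip.get_obs()['tcp_pos'])
print(np.mean(a,0));cv2.imwrite('pics/s8.png',cv2.resize(p[240:390,350:500,::-1],None,fx=4,fy=4))"
```

```text
t: 24.92
tcp_pos: [0.5215, -0.184, 0.0043]
ee_rot: [0.0, 1.0, -0.001, 0.002]
wrist_force: [0.5, 2.5, 5.9]
width: 0.702
grasp_force: 66.1
t: 25.8
tcp_pos: [0.4323, -0.3358, 0.0918]
ee_rot: [0.0, 1.0, 0.0, -0.0]
wrist_force: [0.1, 1.1, -2.6]
width: 0.705
grasp_force: 67.0
[ 0.43280676 -0.3352351   0.09168896]
```

View pics/s8.png

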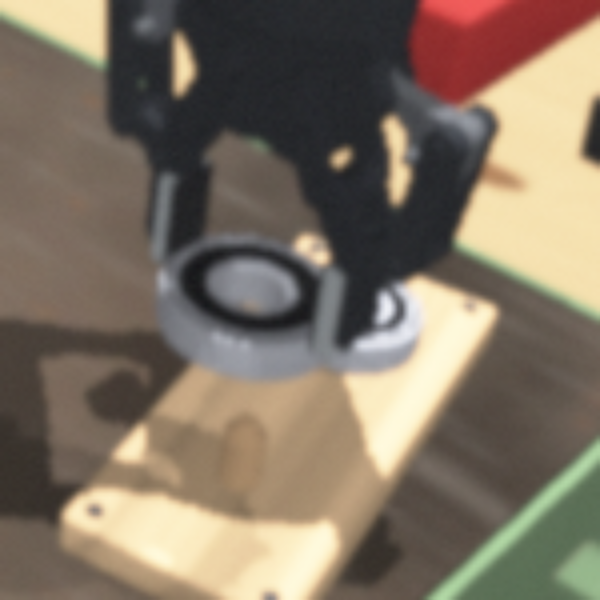

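The held collar (crop 245,290) is straight above the free peg (243,450). I'll lower it.

```bash
python3 -m creep '[{"tx":0.003,"ty":-0.003,"tz":0.12,"rx":0,"ry":0,"rz":0,"jaw":0.5},{"tx":0.003,"ty":-0.003,"tz":0.2,"rx":0,"ry":0,"rz":0,"jaw":0.5},{"tx":0.003,"ty":-0.003,"tz":0.27,"rx":0,"ry":0,"rz":0,"jaw":0.5},{"tx":0.003,"ty":-0.003,"tz":0.34,"rx":0,"ry":0,"rz":0,"jaw":0.5},{"tx":0.003,"ty":-0.003,"tz":0.34,"rx":0,"ry":0,"rz":0,"jaw":0.5}]'
python3 -m creep '[{"tx":0,"ty":0,"tz":0.007,"rx":0,"ry":0,"rz":0,"jaw":0.5},{"tx":0,"ty":0,"tz":0.012,"rx":0,"ry":0,"rz":0,"jaw":0.5},{"tx":0,"ty":0,"tz":0.012,"rx":0,"ry":0,"rz":0,"jaw":0.5}]'
```

```text
t: 26.62
tcp_pos: [0.4329, -0.3377, 0.0232]
ee_rot: [0.0, 1.0, -0.001, 0.001]
wrist_force: [2.1, -2.5, -4.5]
width: 0.703
grasp_force: 66.8
t: 27.0
tcp_pos: [0.4328, -0.3378, 0.0224]
ee_rot: [0.0, 1.0, -0.001, 0.001]
wrist_force: [1.8, -3.1, 0.9]
width: 0.701
grasp_force: 67.5
```

```bash
python3 -m creep '[{"tx":0,"ty":0,"tz":0,"rx":0,"ry":0,"rz":0,"jaw":1},{"tx":0,"ty":0,"tz":0,"rx":0,"ry":0,"rz":0,"jaw":1},{"tx":0,"ty":0,"tz":0,"rx":0,"ry":0,"rz":0,"jaw":1},{"tx":0,"ty":0,"tz":-0.2,"rx":0,"ry":0,"rz":0,"jaw":1},{"tx":0,"ty":0,"tz":-0.45,"rx":0,"ry":0,"rz":0,"jaw":1},{"tx":0,"ty":0.2,"tz":-0.64,"rx":0,"ry":0,"rz":0,"jaw":0.8},{"tx":-0.1,"ty":0.45,"tz":-0.64,"rx":0,"ry":0,"rz":0,"jaw":0.8},{"tx":-0.2,"ty":0.7,"tz":-0.64,"rx":0,"ry":0,"rz":0,"jaw":0.8},{"tx":-0.3,"ty":1,"tz":-0.64,"rx":0,"ry":0,"rz":0,"jaw":0.8}]'
python3 -m creep '[{"tx":-0.05,"ty":0.25,"tz":0,"rx":0,"ry":0,"rz":0,"jaw":0.8},{"tx":-0.1,"ty":0.5,"tz":0,"rx":0,"ry":0,"rz":0,"jaw":0.8},{"tx":-0.2,"ty":0.75,"tz":0,"rx":0,"ry":0,"rz":0,"jaw":0.8},{"tx":-0.273,"ty":1,"tz":0,"rx":0,"ry":0,"rz":0,"jaw":0.8}]'
python3 -m creep '[{"tx":0,"ty":0.25,"tz":0,"rx":0,"ry":0,"rz":0,"jaw":0.8},{"tx":0,"ty":0.5,"tz":0,"rx":0,"ry":0,"rz":0,"jaw":0.8},{"tx":0,"ty":0.72,"tz":0,"rx":0,"ry":0,"rz":0,"jaw":0.8},{"tx":0,"ty":0.72,"tz":0,"rx":0,"ry":0,"rz":0,"jaw":0.8},{"tx":0,"ty":0.72,"tz":0,"rx":0,"ry":0,"rz":0,"jaw":0.8}]'
python3 -c "
from h import *
a=[]
for i in range(4): p,d=manip.snapshot('scene');a.append(manip.get_obs()['tcp_pos'])
print(np.mean(a,0));cv2.imwrite('pics/s9.png',cv2.resize(p[170:410,190:490,::-1],None,fx=2.6,fy=2.5))"
```

```text
t: 28.12
tcp_pos: [0.4921, -0.1364, 0.1498]
ee_rot: [0.001, 1.0, -0.0, 0.0]
wrist_force: [0.9, -0.7, -0.6]
width: 0.803
grasp_force: 0.0
t: 28.62
tcp_pos: [0.5466, 0.0641, 0.1494]
ee_rot: [-0.0, 1.0, -0.0, -0.0]
wrist_force: [0.7, -0.3, -0.1]
width: 0.798
grasp_force: 0.0
t: 29.25
tcp_pos: [0.5458, 0.206, 0.149]
ee_rot: [-0.0, 1.0, -0.0, -0.001]
wrist_force: [-0.8, 0.2, -0.5]
width: 0.801
grasp_force: 0.0
[0.54624174 0.20518571 0.14921656]
```

View pics/s9.png

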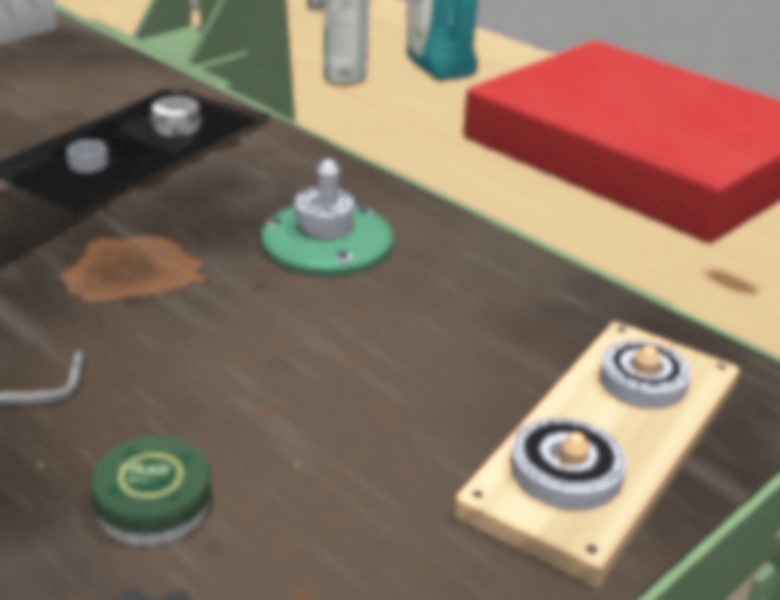

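The large collar is flat on the freed peg (568,462), the middle one is untouched, and the small collar is on the stand. Both parked parts still stand upright. I'll pick up the cutter head.

```bash
python3 -m creep '[{"tx":-0.005,"ty":0.007,"tz":0.25,"rx":0,"ry":0,"rz":0,"jaw":0.8},{"tx":-0.005,"ty":0.007,"tz":0.5,"rx":0,"ry":0,"rz":0,"jaw":0.8},{"tx":-0.005,"ty":0.007,"tz":0.685,"rx":0,"ry":0,"rz":0,"jaw":0.8},{"tx":-0.005,"ty":0.007,"tz":0.685,"rx":0,"ry":0,"rz":0,"jaw":0.3},{"tx":-0.005,"ty":0.007,"tz":0.685,"rx":0,"ry":0,"rz":0,"jaw":0.3},{"tx":-0.005,"ty":0.007,"tz":0.685,"rx":0,"ry":0,"rz":0,"jaw":0.3},{"tx":-0.005,"ty":0.007,"tz":0.685,"rx":0,"ry":0,"rz":0,"jaw":0.3},{"tx":-0.005,"ty":0.007,"tz":0.685,"rx":0,"ry":0,"rz":0,"jaw":0.3}]'
python3 -m creep '[{"tx":0,"ty":0,"tz":-0.2,"rx":0,"ry":0,"rz":0,"jaw":0.3},{"tx":0,"ty":0,"tz":-0.45,"rx":0,"ry":0,"rz":0,"jaw":0.3},{"tx":0,"ty":-0.2,"tz":-0.6,"rx":0,"ry":0,"rz":0,"jaw":0.3},{"tx":0.05,"ty":-0.45,"tz":-0.6,"rx":0,"ry":0,"rz":0,"jaw":0.3},{"tx":0.1,"ty":-0.7,"tz":-0.6,"rx":0,"ry":0,"rz":0,"jaw":0.3},{"tx":0.142,"ty":-1,"tz":-0.6,"rx":0,"ry":0,"rz":0,"jaw":0.3}]'
python3 -m creep '[{"tx":0,"ty":-0.215,"tz":0,"rx":0,"ry":0,"rz":0,"jaw":0.3},{"tx":0,"ty":-0.215,"tz":0,"rx":0,"ry":0,"rz":0,"jaw":0.3},{"tx":0,"ty":-0.215,"tz":0,"rx":0,"ry":0,"rz":0,"jaw":0.3}]'
python3 -c "
from h import *
a=[]
for i in range(4): p,d=manip.snapshot('scene');a.append(manip.get_obs()['tcp_pos'])
print(np.mean(a,0));crop(p,316,230,50,6,'s10.png')"
```

```text
t: 30.45
tcp_pos: [0.548, 0.2079, 0.0134]
ee_rot: [0.0, 1.0, 0.0, 0.001]
wrist_force: [-0.6, -0.6, -1.5]
width: 0.461
grasp_force: 60.5
t: 31.2
tcp_pos: [0.5187, 0.0068, 0.133]
ee_rot: [-0.001, 1.0, -0.0, 0.001]
wrist_force: [0.1, -1.0, -1.1]
width: 0.46
grasp_force: 61.2
t: 31.58
tcp_pos: [0.519, -0.035, 0.1326]
ee_rot: [0.0, 1.0, 0.0, 0.0]
wrist_force: [-0.1, -0.1, -1.9]
width: 0.465
grasp_force: 61.2
[ 0.51898325 -0.03418699  0.13244946]
```

View pics/s10.png

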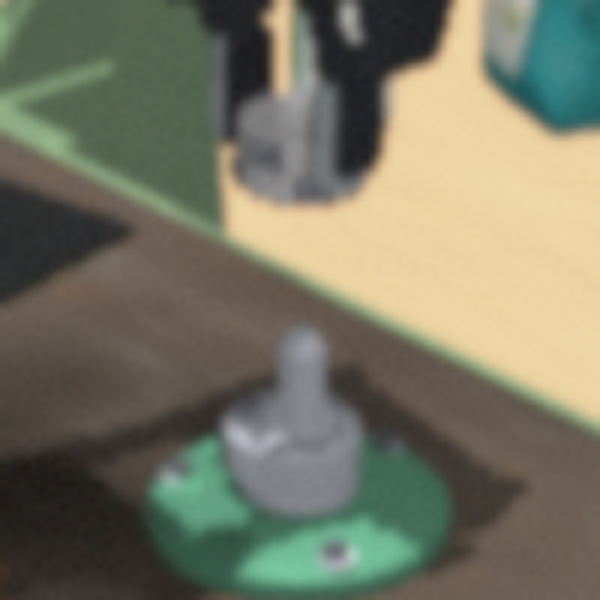

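The cutter head hangs in line with the spindle (crop about 300 against 302). I'll lower it.

```bash
python3 -m creep '[{"tx":0,"ty":-0.01,"tz":0.15,"rx":0,"ry":0,"rz":0,"jaw":0.3},{"tx":0,"ty":-0.01,"tz":0.25,"rx":0,"ry":0,"rz":0,"jaw":0.3},{"tx":0,"ty":-0.01,"tz":0.33,"rx":0,"ry":0,"rz":0,"jaw":0.3},{"tx":0,"ty":-0.01,"tz":0.4,"rx":0,"ry":0,"rz":0,"jaw":0.3},{"tx":0,"ty":-0.01,"tz":0.415,"rx":0,"ry":0,"rz":0,"jaw":0.3},{"tx":0,"ty":-0.01,"tz":0.415,"rx":0,"ry":0,"rz":0,"jaw":0.3}]'
python3 -m creep '[{"tx":0,"ty":0,"tz":0.007,"rx":0,"ry":0,"rz":0,"jaw":0.3},{"tx":0,"ty":0,"tz":0.012,"rx":0,"ry":0,"rz":0,"jaw":0.3},{"tx":0,"ty":0,"tz":0.012,"rx":0,"ry":0,"rz":0,"jaw":0.3}]'
```

```text
t: 32.52
tcp_pos: [0.5193, -0.0372, 0.0496]
ee_rot: [0.0, 1.0, -0.0, 0.0]
wrist_force: [-0.7, -0.6, -1.5]
width: 0.458
grasp_force: 61.2
t: 32.9
tcp_pos: [0.5192, -0.0373, 0.0474]
ee_rot: [0.0, 1.0, -0.0, 0.0]
wrist_force: [-0.6, -0.9, -1.4]
width: 0.463
grasp_force: 61.2
```

```bash
python3 -m creep '[{"tx":0,"ty":0,"tz":0.008,"rx":0,"ry":0,"rz":0,"jaw":0.3},{"tx":0,"ty":0,"tz":0.008,"rx":0,"ry":0,"rz":0,"jaw":0.3},{"tx":0,"ty":0,"tz":0.008,"rx":0,"ry":0,"rz":0,"jaw":0.3}]'
```

```text
t: 33.28
tcp_pos: [0.5194, -0.0373, 0.0464]
ee_rot: [0.0, 1.0, -0.0, 0.0]
wrist_force: [-2.7, 1.1, 5.8]
width: 0.463
grasp_force: 61.9
```

```bash
python3 -m creep '[{"tx":0,"ty":0,"tz":-0.003,"rx":0,"ry":0,"rz":0,"jaw":0.7},{"tx":0,"ty":0,"tz":-0.003,"rx":0,"ry":0,"rz":0,"jaw":0.7},{"tx":0,"ty":0,"tz":-0.003,"rx":0,"ry":0,"rz":0,"jaw":0.7},{"tx":0,"ty":0,"tz":-0.2,"rx":0,"ry":0,"rz":0,"jaw":0.7},{"tx":0,"ty":0,"tz":-0.5,"rx":0,"ry":0,"rz":0,"jaw":0.7},{"tx":0.1,"ty":0.25,"tz":-0.5,"rx":0,"ry":0,"rz":0,"jaw":0.7},{"tx":0.2,"ty":0.5,"tz":-0.5,"rx":0,"ry":0,"rz":0,"jaw":0.7},{"tx":0.3,"ty":0.75,"tz":-0.5,"rx":0,"ry":0,"rz":0,"jaw":0.7},{"tx":0.37,"ty":1,"tz":-0.5,"rx":0,"ry":0,"rz":0,"jaw":0.7}]'
python3 -m creep '[{"tx":0,"ty":0.16,"tz":0,"rx":0,"ry":0,"rz":0,"jaw":0.7},{"tx":0,"ty":0.16,"tz":0,"rx":0,"ry":0,"rz":0,"jaw":0.7},{"tx":0,"ty":0.16,"tz":0,"rx":0,"ry":0,"rz":0,"jaw":0.7}]'
python3 -c "
from h import *
a=[]
for i in range(4): p,d=manip.snapshot('scene');a.append(manip.get_obs()['tcp_pos'])
print(np.mean(a,0));cv2.imwrite('pics/s11.png',cv2.resize(p[160:290,200:360,::-1],None,fx=4,fy=4))"
```

```text
t: 34.4
tcp_pos: [0.4441, 0.1641, 0.1455]
ee_rot: [0.0, 1.0, 0.0, 0.0]
wrist_force: [1.6, 0.5, -0.2]
width: 0.699
grasp_force: 0.0
t: 34.78
tcp_pos: [0.4449, 0.1942, 0.1452]
ee_rot: [-0.0, 1.0, -0.0, -0.0]
wrist_force: [-0.2, 0.9, -0.4]
width: 0.702
grasp_force: 0.0
[0.44508701 0.19371135 0.14527898]
```

View pics/s11.png

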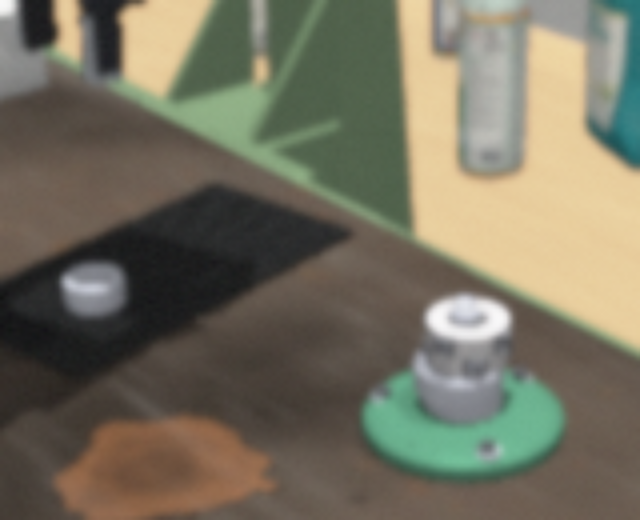

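The cutter head is seated on the small collar at crop (465,345). The last pick is the shaft collar at (95,290).

```bash
python3 -m creep '[{"tx":0,"ty":0.006,"tz":0.25,"rx":0,"ry":0,"rz":0,"jaw":0.7},{"tx":0,"ty":0.006,"tz":0.5,"rx":0,"ry":0,"rz":0,"jaw":0.7},{"tx":0,"ty":0.006,"tz":0.67,"rx":0,"ry":0,"rz":0,"jaw":0.7},{"tx":0,"ty":0.006,"tz":0.67,"rx":0,"ry":0,"rz":0,"jaw":0.2},{"tx":0,"ty":0.006,"tz":0.67,"rx":0,"ry":0,"rz":0,"jaw":0.2},{"tx":0,"ty":0.006,"tz":0.67,"rx":0,"ry":0,"rz":0,"jaw":0.2},{"tx":0,"ty":0.006,"tz":0.67,"rx":0,"ry":0,"rz":0,"jaw":0.2},{"tx":0,"ty":0.006,"tz":0.67,"rx":0,"ry":0,"rz":0,"jaw":0.2}]'
python3 -m creep '[{"tx":0,"ty":0,"tz":-0.2,"rx":0,"ry":0,"rz":0,"jaw":0.2},{"tx":0,"ty":0,"tz":-0.45,"rx":0,"ry":0,"rz":0,"jaw":0.2},{"tx":-0.05,"ty":-0.2,"tz":-0.6,"rx":0,"ry":0,"rz":0,"jaw":0.2},{"tx":-0.15,"ty":-0.45,"tz":-0.6,"rx":0,"ry":0,"rz":0,"jaw":0.2},{"tx":-0.25,"ty":-0.7,"tz":-0.6,"rx":0,"ry":0,"rz":0,"jaw":0.2},{"tx":-0.37,"ty":-1,"tz":-0.6,"rx":0,"ry":0,"rz":0,"jaw":0.2}]'
python3 -m creep '[{"tx":0,"ty":-0.155,"tz":0,"rx":0,"ry":0,"rz":0,"jaw":0.2},{"tx":0,"ty":-0.155,"tz":0,"rx":0,"ry":0,"rz":0,"jaw":0.2},{"tx":0,"ty":-0.155,"tz":0,"rx":0,"ry":0,"rz":0,"jaw":0.2}]'
python3 -c "
from h import *
a=[]
for i in range(4): p,d=manip.snapshot('scene');a.append(manip.get_obs()['tcp_pos'])
print(np.mean(a,0));crop(p,316,230,50,6,'s12.png')"
```

```text
t: 35.98
tcp_pos: [0.4457, 0.1962, 0.0123]
ee_rot: [0.0, 1.0, 0.0, 0.001]
wrist_force: [-0.9, 0.8, -0.1]
width: 0.363
grasp_force: 59.4
t: 36.72
tcp_pos: [0.5187, -0.0032, 0.1321]
ee_rot: [-0.001, 1.0, 0.0, 0.001]
wrist_force: [1.5, 0.9, -0.3]
width: 0.359
grasp_force: 59.7
t: 37.1
tcp_pos: [0.5178, -0.0324, 0.1314]
ee_rot: [0.0, 1.0, 0.0, -0.0]
wrist_force: [0.0, 0.2, -0.7]
width: 0.362
grasp_force: 59.7
[ 0.5179241  -0.03188445  0.1313976 ]
```

View pics/s12.png

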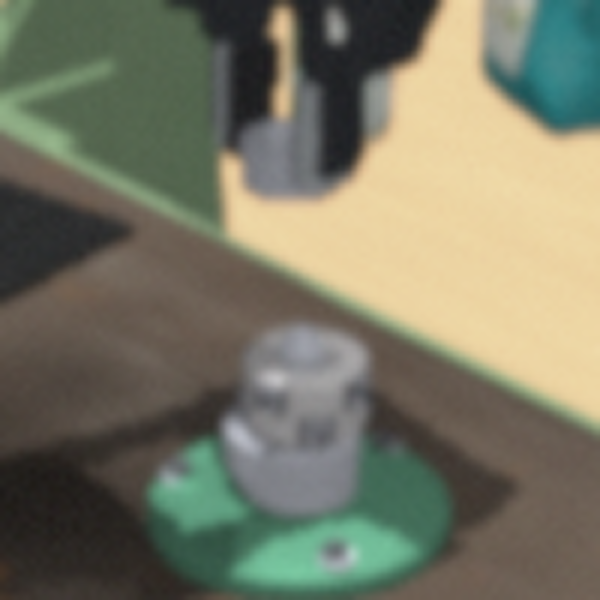

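The shaft collar is held just left of the axis because y is 4 mm too high, so I'll correct that while lowering.

```bash
python3 -m creep '[{"tx":-0.005,"ty":-0.022,"tz":0.05,"rx":0,"ry":0,"rz":0,"jaw":0.2},{"tx":-0.005,"ty":-0.022,"tz":0.15,"rx":0,"ry":0,"rz":0,"jaw":0.2},{"tx":-0.005,"ty":-0.022,"tz":0.22,"rx":0,"ry":0,"rz":0,"jaw":0.2},{"tx":-0.005,"ty":-0.022,"tz":0.27,"rx":0,"ry":0,"rz":0,"jaw":0.2},{"tx":-0.005,"ty":-0.022,"tz":0.295,"rx":0,"ry":0,"rz":0,"jaw":0.2},{"tx":-0.005,"ty":-0.022,"tz":0.295,"rx":0,"ry":0,"rz":0,"jaw":0.2}]'
python3 -m creep '[{"tx":0,"ty":0,"tz":0.005,"rx":0,"ry":0,"rz":0,"jaw":0.2},{"tx":0,"ty":0,"tz":0.01,"rx":0,"ry":0,"rz":0,"jaw":0.2},{"tx":0,"ty":0,"tz":0.01,"rx":0,"ry":0,"rz":0,"jaw":0.2}]'
```

```text
t: 38.05
tcp_pos: [0.5192, -0.0375, 0.0722]
ee_rot: [0.0, 1.0, 0.0, -0.0]
wrist_force: [0.6, -1.1, -0.7]
width: 0.36
grasp_force: 59.7
t: 38.42
tcp_pos: [0.5194, -0.0375, 0.0707]
ee_rot: [0.0, 1.0, -0.0, 0.0]
wrist_force: [-1.0, -0.3, -0.7]
width: 0.364
grasp_force: 59.7
```

```bash
python3 -m creep '[{"tx":0,"ty":0,"tz":0.006,"rx":0,"ry":0,"rz":0,"jaw":0.2},{"tx":0,"ty":0,"tz":0.008,"rx":0,"ry":0,"rz":0,"jaw":0.2},{"tx":0,"ty":0,"tz":0.008,"rx":0,"ry":0,"rz":0,"jaw":0.2}]'
```

```text
t: 38.8
tcp_pos: [0.5195, -0.0375, 0.0694]
ee_rot: [0.0, 1.0, -0.0, 0.0]
wrist_force: [-0.4, 0.8, 5.5]
width: 0.354
grasp_force: 60.2
```

Contact. I'll release, withdraw well clear and check.

```bash
python3 -m creep '[{"tx":0,"ty":0,"tz":-0.003,"rx":0,"ry":0,"rz":0,"jaw":0.65},{"tx":0,"ty":0,"tz":-0.003,"rx":0,"ry":0,"rz":0,"jaw":0.65},{"tx":0,"ty":0,"tz":-0.003,"rx":0,"ry":0,"rz":0,"jaw":0.65},{"tx":0,"ty":0,"tz":-0.2,"rx":0,"ry":0,"rz":0,"jaw":0.65},{"tx":0,"ty":0,"tz":-0.5,"rx":0,"ry":0,"rz":0,"jaw":0.65},{"tx":0.3,"ty":0.1,"tz":-0.6,"rx":0,"ry":0,"rz":0,"jaw":0.65},{"tx":0.6,"ty":0.3,"tz":-0.7,"rx":0,"ry":0,"rz":0,"jaw":0.65},{"tx":0.6,"ty":0.6,"tz":-0.7,"rx":0,"ry":0,"rz":0,"jaw":0.65},{"tx":0.6,"ty":0.8,"tz":-0.7,"rx":0,"ry":0,"rz":0,"jaw":0.65},{"tx":0.6,"ty":0.8,"tz":-0.7,"rx":0,"ry":0,"rz":0,"jaw":0.65}]'
python3 - <<'E'
from h import *
np.set_printoptions(precision=4,suppress=True)
p,d=manip.snapshot('scene');q,e=manip.snapshot('top')
a=cv2.resize(p[180:380,280:480,::-1],(400,400));b=cv2.resize(q[160:320,290:520,::-1],(400,400))
cv2.imwrite('pics/s13.png',np.hstack([a,b]))
T=cloud('top',e)
for u,v,r in((315,226,18),(484,280,18),(471,222,16)):
    w=T[v-r:v+r,u-r:u+r].reshape(-1,3);print([np.median(w[(w[:,2]>z0)&(w[:,2]<z1)],0) for z0,z1 in((.028,.038),(.074,.084))])
gr=cv2.cvtColor(q,cv2.COLOR_RGB2GRAY);G=cv2.resize(gr,None,fx=4,fy=4,interpolation=2)
for nm,bx,z in(("sc",(296,206,336,246),.08),("med",(450,200,494,246),.034),("large",(462,258,508,304),.034)):
    x0,y0,x1,y1=[4*k for k in bx];h=cv2.HoughCircles(G[y0:y1,x0:x1],cv2.HOUGH_GRADIENT_ALT,1,10,param1=150,param2=.6,minRadius=15,maxRadius=90)
    if h is not None:
        for c in h[0]: print(nm,c[2]/4,ray("top",(c[0]+x0-1.5)/4,(c[1]+y0-1.5)/4,z))
E
```

```text
t: 40.05
tcp_pos: [0.3989, 0.125, 0.2092]
ee_rot: [-0.003, 1.0, 0.0, 0.001]
wrist_force: [0.1, -0.2, 0.3]
width: 0.651
grasp_force: 0.0
[array([ 0.502 , -0.0387,  0.0371]), array([ 0.5207, -0.0347,  0.0796])]
[array([ 0.431 , -0.3343,  0.034 ]), array([nan, nan, nan])]
[array([ 0.5332, -0.3147,  0.0339]), array([nan, nan, nan])]
sc 12.209437 [ 0.5207 -0.0356  0.08  ]
sc 5.854259 [ 0.5207 -0.0356  0.08  ]
med 11.029691 [ 0.5342 -0.3164  0.034 ]
med 9.26494 [ 0.5342 -0.3164  0.034 ]
med 5.3518376 [ 0.5342 -0.3164  0.034 ]
large 13.622458 [ 0.4305 -0.3359  0.034 ]
large 9.460384 [ 0.4305 -0.3359  0.034 ]
large 5.266414 [ 0.4305 -0.3359  0.034 ]
  return _methods._mean(a, axis=axis, dtype=dtype,
  ret = um.true_divide(
```

View pics/s13.png

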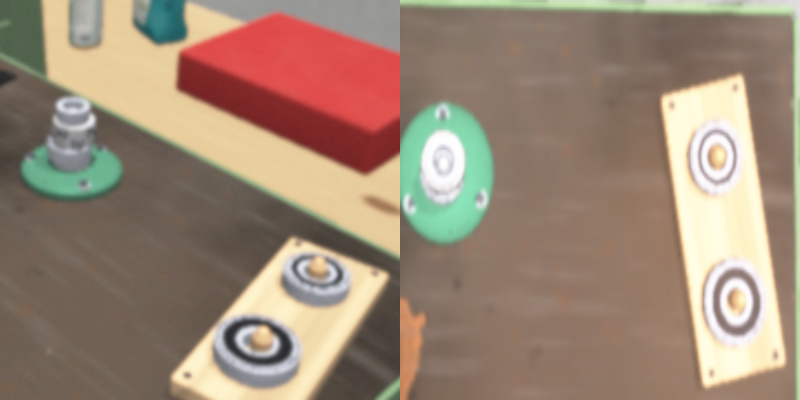

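Both views show the full stack seated on the stand (left image, 72,135), with its top at about 80 mm. The large collar is flat on the freed peg with its top at 34 mm, and the medium one hasn't moved. I'm handing in.

```bash
python3 -c "
from workcell import manip;print(manip.job_done())"
```

```text
the job is handed in; nothing more can be done
None
```

The job is handed in at about 40 s of the 112 s: the small collar, cutter head and shaft collar are seated on the spindle, the large collar is on the freed peg and the medium one is untouched, as the last camera check showed; the hand-in gave no verdict.

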